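# Interleave pierced panels in the stacking jig and pin its keeper

### The job

Load the stacking jig: swing its keeper arm right open, then build up the stack in the nest on the pierced panel already there, every layer lying flat, laying one plain board sheet between each panel and the next, until all the pierced panels are in and a panel is on top; a sheet left over stays on the bench, away from the jig. Then swing the keeper shut so that its eye lies in the fork, and push the headed pin from the stand down through fork and eye until its head sits fully home on the fork. Do not disturb the glue bottle, the bowl or the hammer.

Things in the scene. Friction and masses are not known exactly. Their poses are not given: they have to be found in the camera images.
- jig: Stacking jig, plywood base 105 (x) x 250 (y) x 8 mm. Origin: under the base's centre; z up. Nest centred on the origin, floor 8 mm above the bench, 61 (x) x 105 (y) mm, between four L-shaped aluminium corner guides (tops at 64 mm, flared from 52 mm up), which leave the middle 70 mm of each long side open for fingers. Steel hinge post at y = +85 mm, steel fork at y = -85 mm.
- panel0: First white pierced panel (as the others, 56 x 100 x 8 mm), already lying in the nest. Origin: centre of its underside.
- panel1: Loose white pierced lattice panel, 56 (its x) x 100 (its y) x 8 mm thick (z), 60 g. Origin: centre of its underside. Lies on the bench; may be absent (None) in some runs.
- panel2: Loose white pierced lattice panel, 56 (its x) x 100 (its y) x 8 mm thick (z), 60 g. Origin: centre of its underside. Lies on the bench; may be absent (None) in some runs.
- panel3: Loose white pierced lattice panel, 56 (its x) x 100 (its y) x 8 mm thick (z), 60 g. Origin: centre of its underside. Lies on the bench; may be absent (None) in some runs.
- sheet1: Loose plain grey separator sheet of stiff board with no openings, 56 (its x) x 100 (its y) x 5 mm thick (z), 30 g. Origin: centre of its underside. Lies on the bench; always present, one may be spare.
- sheet2: Loose plain grey separator sheet of stiff board with no openings, 56 (its x) x 100 (its y) x 5 mm thick (z), 30 g. Origin: centre of its underside. Lies on the bench; always present, one may be spare.
- sheet3: Loose plain grey separator sheet of stiff board with no openings, 56 (its x) x 100 (its y) x 5 mm thick (z), 30 g. Origin: centre of its underside. Lies on the bench; always present, one may be spare.
- keeper (a joint): Angle of the keeper arm, a steel bar 12 mm thick swinging level about the hinge post, underside 68 mm above the bench. 0 = shut (end stop): it lies over the nest along the jig's -y, its end eye between the fork's plates; opens towards the jig's +x (anticlockwise from above) to 1.7 rad; friction holds it. Eye 28 mm square, 13 mm hole, 170 mm from the pivot.
- keeper_pivot (a point): Point on the hinge axis at mid-height of the bar (74 mm above the bench).
- keeper_handle (a point): Middle of the keeper's upright round black handle, 12 mm diameter, 36 mm tall, from 80 to 116 mm above the bench, 115 mm from the pivot; the point is 98 mm above the bench.
- fork_top (a point): Centre of the hole's mouth on the fork's upper plate, 91 mm above the bench; axes as the jig's. Upper plate 34 x 34 x 10 mm, 14 mm gap for the eye, lower plate 25 mm thick, 12 mm vertical holes in line. A spring ball in the lower hole resists the pin (push of about 5 to 10 N) and holds it.
- pin: Loose steel pin, upright, head up: shank 10 mm diameter, 56 mm long, with a 6 mm tapered tip; round dark head 22 mm diameter, 16 mm tall on top. Origin: centre of the tip, z up (head from 56 to 72 mm). It starts in the stand, head resting on the stand's top, so the head spans 62 to 78 mm above the bench.
- stand: Fixed wooden block 50 x 50 x 62 mm tall with a loose 13 mm vertical hole in which the pin waits. Origin: centre of its underside.
- glue: Bystander: white glue bottle, 60 mm diameter, 150 mm tall. Origin: centre of its base.
- bowl: Bystander: white bowl, 110 mm diameter, 45 mm tall. Origin: centre of its base.
- mallet: Bystander: hammer lying on the bench. Origin: under its middle.
Mind the look-alikes: they are no part of the job. Leave any turquoise look-alike of the sheet3 alone.

How it is judged:
By the outcome, as a careful person would: the job done as asked, in the order asked, and still so for the second after the job is handed in, with the robot touching nothing.
Of panel1, panel2, panel3 only 2 to 3 are there at a start; the rules pass over those that are not, and their reading is None.
At some moment in a run one of panel1, panel2, panel3, sheet1, sheet2, sheet3 may be knocked a few centimetres aside while the robot is not near it.
It also fails if it takes over 208 s, if anything falls off the work surface, if the arm or the gripper's body presses on something with over 40 N, if the wrist force passes 120 N, or if a joint passes its speed limit or range.

### The arm

A 7-joint arm with a two-finger parallel gripper is mounted at the origin on the work surface. World frame = base frame: x ahead of the robot, y to its left, z up, the work surface at z = 0. Lengths are in m, angles in rad, forces in N, time in s.
With the tool pointing down it reaches from about 0.35 to 0.9 m from the base axis. Payload 8.1 kg.
Tool frame: the origin (TCP) lies at the very end of the fingers, on their centre line; the grasp point (between the pads) lies 19 mm behind it; z points along the fingers, y is the line along which they close (so a half turn about z gives the same grasp; the last joint's range is limited). The gripper opens to 92 mm and grips with 3 to 60 N. Pads are 19 mm wide; open, the fingers measure 130 mm over their backs; the gripper's body (75 mm by 190 mm) begins 47 mm behind the grasp point.
Start: joints at [1.152, 0.434, 0.025, 1.573, -0.012, 1.134, -0.075], TCP at [0.194, -0.594, 0.227] pointing down, gripper open.
Joint ranges: [-2.62, 2.62], [-0.44, 2.09], [-1.27, 1.32], [0.08, 2.57], [-1.32, 4.46], [0.12, 2], [-2.74, 2.74]. Speed limits (rad/s): [2.22, 2.22, 3.01, 3.01, 3.14, 3.14, 3.14].

### API

Orientations are given as a rotation vector (axis times angle).
In Python, from cell import observe, get_image, sign_off, find_in, trace, place_of gives the robot as it stands. The module is installed in compiled form; this text tells all that it offers.
- The arm moves only by the shell command python3 -m handwheel 'ROWS' [OPENING] [FORCE]. ROWS is JSON, a list of rows, each a list of 6 numbers: the shift along the tool's x, y, z each as a share of 0.02 m, from -1 to 1, then the turn, a rotation vector about the tool's x, y, z each as a share of 4 degrees, from -1 to 1. A call has 1 to 8 rows; each row shifts and turns the commanded pose from where the row before left it, along the tool's axes as they then stand; what a row does not reach is not made up. A row lasts 1/12 s, in which the tool goes at most 41.7 mm and 7.16 degrees, less where a joint would pass 70% of its speed; a pose out of reach is approached as far as the arm can. A call with a number of a shift or a turn outside -1 to 1 is refused whole. A call with a gripper value outside its range is refused whole. OPENING is the opening, from 0 (shut) to 1 (fully open), set as the call begins (- or left out, the last holds). The fingers move at their own pace and stop on an object; FORCE is the grip in N (left out, the last holds). Time passes only in rows, so rows that do not move let the fingers close. It gives the time, the measured TCP pose, the force, the opening and the grip force at its end, in the units of the state.
- observe(): the state, without advancing time (a new reading comes with each control period).
- get_image(name): name is "scene" or "side" or "wrist"; returns a dict with "image" (420x560x3 uint8, red, green, blue), "fx", "fy", "cx", "cy" (pixels), "position" and "orientation" of the camera in the world. Camera axes: x right, y down, z forward; pixel columns grow to the right and rows downward; lengths in m; the calibration is good to about 2 mm. A picture is of the moment at which its call begins. There is no depth.
- sign_off(): hands the job in; it is judged then, once.
Trained networks look in the newest picture that a camera, given by its name, has taken for a name from the list of things; names that differ only in an ending like _2 or _b are one class to them, and where a whole thing is asked for, a point or a joint stands for the part that bears it (a point fixed in the world has none). Each returns a list of dicts, best first, with "score" (0 to 1); they miss things now and then, are a little off and sometimes report something else, mostly with a low value. They report only what shows in the picture. A call takes as long as a camera call. They do not tell look-alikes from the thing itself.
- find_in(label, camera): "rect" ([centre column, centre row, width, height] as shares, 0 to 1, of the picture: columns of its width, rows of its height, round what is visible of it).
- trace(label, camera): "region" (420x560 bool, what is visible of it) and "rect" ([centre column, centre row, width, height] as shares, 0 to 1, of the picture: columns of its width, rows of its height, round what is visible of it).
- place_of(label, camera): "point" ([column, row] as shares, 0 to 1, of the picture: columns of its width, rows of its height: a listed point, or the origin of a listed thing).
The state is a dict: "clock": time; "joints": joint angles; "dq": joint speeds; "joint_efforts": joint torques, N m; "position": TCP position; "ee_rot": TCP orientation; "force": force on the tool from outside, world axes, zero at the start; "ft_torque": the same for the moment, N m; "width": opening from 0.0 (shut) to 1.0 (fully open); "gripper_force": force on a finger pad.
Only numpy, scipy, OpenCV 4.12 (cv2) and the standard library are available. Lean on these libraries where they do the work, as an engineer would, in place of code of your own. Each camera call takes 0.05 s, during which the arm holds its last target. There are 200 camera calls.

## Working session

There is one attempt and no reset: what is moved stays moved. The work goes in short steps, Python scripts to look and compute and a shell command to move; the robot and the scene stay as the last step left them, time stands still between calls to the robot, and variables do not carry over. Pictures are saved under pics/ and viewed, at most 14 in all, crops included, and the job is handed in when it is done.

```bash
mkdir -p pics
cat > h.py <<'E'
import numpy as np, cv2
from scipy.spatial.transform import Rotation as R
from cell import observe, get_image, sign_off, find_in, trace, place_of
def cam(name):
    d=get_image(name)
    o=np.array(d['orientation'],float)
    d['R']=o if o.shape==(3,3) else (R.from_rotvec(o) if o.size==3 else R.from_quat(o)).as_matrix()
    d['p']=np.array(d['position']); return d
def back(d,u,v,z):
    r=d['R']@np.array([(u-d['cx'])/d['fx'],(v-d['cy'])/d['fy'],1]); return d['p']+r*(z-d['p'][2])/r[2]
def proj(d,P):
    c=(np.atleast_2d(P)-d['p'])@d['R']; return np.c_[d['fx']*c[:,0]/c[:,2]+d['cx'],d['fy']*c[:,1]/c[:,2]+d['cy']]
def save(d,f,crop=None,s=1):
    im=d['image'][...,::-1]
    if crop: im=im[crop[1]:crop[3],crop[0]:crop[2]]
    cv2.imwrite('pics/'+f,cv2.resize(im,None,fx=s,fy=s,interpolation=cv2.INTER_CUBIC))
def st():
    s=observe(); return s
E
python3 - <<'E'
from h import *
s=observe(); print({k:np.round(v,3) for k,v in s.items()})
for n in ['scene','side','wrist']:
    d=cam(n); save(d,n+'0.png'); print(n,d['orientation'],d['p'],d['fx'],d['cx'],d['cy'])
    if n=='wrist': continue
    for l in ['jig','panel1','sheet1','pin','stand','keeper_handle','keeper_pivot','fork_top']:
        print(l,[(np.round(np.array(r['point'])*[560,420],1).tolist(),round(r['score'],2)) for r in place_of(l,n)])
E
```

```text
{'clock': np.float64(0.0), 'joints': array([ 1.152,  0.435,  0.025,  1.574, -0.012,  1.134, -0.075]), 'dq': array([ 0.   ,  0.001, -0.001, -0.001, -0.002, -0.   ,  0.001]), 'joint_efforts': array([ 1.0000e-03, -6.6783e+01,  9.8600e-01, -3.1446e+01, -6.0000e-02,
        4.3000e-02,  0.0000e+00]), 'position': array([ 0.194, -0.594,  0.226]), 'ee_rot': array([-3.101e+00, -4.940e-01,  1.000e-03]), 'force': array([ 0.117,  0.019, -0.081]), 'ft_torque': array([-0.003,  0.003,  0.004]), 'gripper_force': np.float64(0.0), 'width': np.float64(1.0)}
scene [-0.84807231 -2.47399627  1.14942555] [1.10830179 0.73825226 0.83338137] 406.1072529812161 283.63043599857997 217.9105720403616
jig [([274.8, 237.0], 0.81), ([254.9, 184.0], 0.49)]
panel1 [([377.7, 291.6], 0.94), ([350.9, 263.2], 0.74), ([272.4, 236.9], 0.73), ([224.0, 200.9], 0.55)]
sheet1 [([339.0, 227.5], 0.81), ([316.2, 290.9], 0.74), ([206.0, 182.5], 0.68), ([233.2, 172.8], 0.63)]
pin []
stand [([256.3, 186.4], 0.66)]
keeper_handle [([253.6, 225.1], 0.82)]
keeper_pivot [([252.8, 224.3], 0.73), ([295.7, 236.4], 0.59), ([400.7, 334.2], 0.3)
[... 205 characters left out ...]
.0807013048513
jig [([313.8, 256.4], 0.93), ([282.3, 218.2], 0.2)]
panel1 [([216.3, 239.3], 0.96), ([197.4, 219.4], 0.95), ([309.6, 255.1], 0.85), ([407.7, 299.1], 0.69)]
sheet1 [([220.8, 268.8], 0.93), ([457.2, 332.3], 0.75), ([436.1, 377.9], 0.72), ([260.0, 214.5], 0.59), ([326.5, 217.0], 0.56), ([195.3, 219.8], 0.19)]
pin [([458.6, 330.8], 0.35), ([308.4, 253.6], 0.18)]
stand [([361.7, 337.1], 0.71), ([196.0, 219.7], 0.45)]
keeper_handle [([328.2, 207.4], 0.7)]
keeper_pivot [([280.0, 220.3], 0.61)]
fork_top [([344.9, 232.2], 0.63), ([195.9, 221.2], 0.38)]
wrist [ 2.35603386 -1.70977652 -0.23202247] [ 0.26258465 -0.5718794   0.38533846] 359.1083890984574 279.612677227517 208.49103832955737
```

View pics/scene0.png

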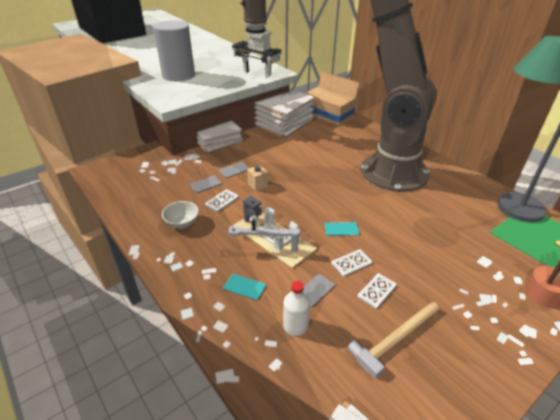

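View pics/side0.png

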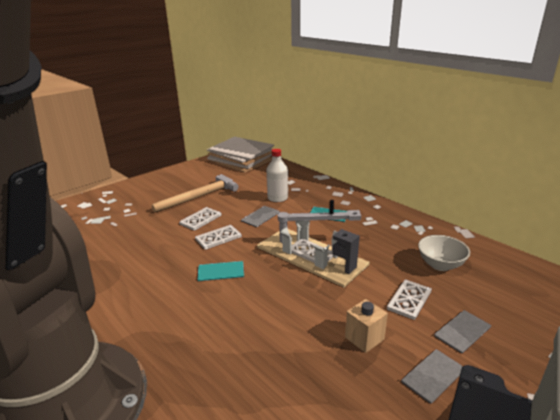

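Scene: pierced loose panels at scene pixels (352,262), (377,291), (222,200) and panel0 in the nest (275,238). Grey sheets are at (316,290), (206,184) and (233,170). The turquoise pieces at (341,229) and (245,287) are look-alikes, so I leave them. The keeper is ajar: eye (235,232), handle (254,224), post (295,235). The pin stands in its stand at (257,178).

```bash
cat >> h.py <<'E'
def hue(d,m):
    h=cv2.cvtColor(d['image'],cv2.COLOR_RGB2HSV)[m]; return np.median(h,0).astype(int).tolist()
def flats(n,label,z):
    d=cam(n); out=[]
    for r in trace(label,n):
        if r['score']<.3: continue
        m=r['region'].astype(np.uint8)
        cs,_=cv2.findContours(m,cv2.RETR_EXTERNAL,cv2.CHAIN_APPROX_NONE)
        if not cs: continue
        c=max(cs,key=cv2.contourArea)[:,0,:]
        P=np.array([back(d,u,v,z)[:2] for u,v in c])
        (cx,cy),(w,h),a=cv2.minAreaRect((P*1000).astype(np.float32))
        if h<w: a+=90   # a = direction of w(short side); make short-axis angle
        if h<w: w,h=h,w
        a=(a+90)%180-90
        out.append((label,n,round(r['score'],2),[round(cx),round(cy)],'short',round(w),'long',round(h),'yawshort',round(a),hue(d,r['region']),c.mean(0).round().tolist()))
    return out
E
python3 - <<'E'
from h import *
for n in ['scene','side']:
    for l,z in [('panel1',.008),('sheet1',.005)]:
        for o in flats(n,l,z): print(*o)
d1,d2=cam('scene'),cam('side')
def tri(a,b):
    A=[];B=[]
    for d,(u,v) in((d1,a),(d2,b)):
        r=d['R']@np.array([(u-d['cx'])/d['fx'],(v-d['cy'])/d['fy'],1]); r/=np.linalg.norm(r); M=np.eye(3)-np.outer(r,r); A.append(M);B.append(M@d['p'])
    return np.linalg.solve(sum(A),sum(B)).round(3)
print('handle',back(d1,253.6,225.1,.098).round(3),back(d2,328.2,207.4,.098).round(3),tri((253.6,225.1),(328.2,207.4)))
print('jig',back(d1,274.8,237,0).round(3),back(d2,313.8,256.4,0).round(3))
print('fork',back(d1,253.8,204.6,.091).round(3),back(d2,344.9,232.2,.091).round(3))
print('pivot',back(d1,295.7,236.4,.074).round(3),back(d2,280,220.3,.074).round(3))
print('stand',back(d1,256.3,186.4,0).round(3),back(d2,361.7,337.1,0).round(3))
save(d1,'c1.png',(180,140,420,320),3.3)
save(d2,'c2.png',(190,180,500,400),2.5)
E
```

```text
panel1 scene 0.82 [601, -233] short 65 long 110 yawshort -76 [16, 21, 196] [221.0, 200.0]
panel1 scene 0.69 [552, -30] short 23 long 38 yawshort 38 [18, 18, 165] [269.0, 226.0]
panel1 scene 0.65 [481, 346] short 62 long 111 yawshort -80 [16, 21, 214] [377.0, 290.0]
panel1 scene 0.56 [462, 234] short 63 long 106 yawshort 79 [16, 21, 214] [351.0, 262.0]
sheet1 scene 0.96 [381, 112] short 56 long 101 yawshort 53 [88, 155, 193] [341.0, 228.0]
sheet1 scene 0.74 [465, -369] short 66 long 104 yawshort 88 [15, 9, 156] [233.0, 169.0]
sheet1 scene 0.66 [749, 121] short 63 long 103 yawshort 29 [88, 155, 169] [244.0, 286.0]
sheet1 scene 0.64 [604, 243] short 57 long 97 yawshort -79 [15, 7, 154] [317.0, 288.0]
sheet1 scene 0.57 [595, -355] short 60 long 101 yawshort 89 [15, 8, 145] [205.0, 183.0]
panel1 side 0.89 [455, 227] short 69 long 104 yawshort 83 [13, 32, 184] [218.0, 237.0]
panel1 side 0.83 [565, 35] short 51 long 98 yawshort -44 [14, 32, 150] [304.0, 251.0]
panel1 side 0.78 [594, -238] short 59 long 111 yawshort -76 [13, 32, 175] [409.0, 300.0]
panel1 side 0.65 [475, 336] short 65 long 107 yawshort -82 [14, 32, 183] [199.0, 219.0]
sheet1 side 0.91 [592, -353] short 57 long 103 yawshort 87 [12, 23, 114] [461.0, 331.0]
sheet1 side 0.79 [463, -370] short 58 long 104 yawshort 88 [13, 23, 125] [432.0, 376.0]
sheet1 side 0.73 [604, 238] short 58 long 103 yawshort -80 [12, 22, 126] [260.0, 216.0]
sheet1 side 0.7 [379, 107] short 60 long 97 yawshort 55 [87, 154, 154] [220.0, 271.0]
sheet1 side 0.66 [744, 148] short 23 long 45 yawshort 46 [87, 151, 134] [319.0, 210.0]
sheet1 side 0.46 [471, -222] short 77 long 122 yawshort -57 [15, 114, 152] [365.0, 325.0]
handle [0.647 0.026 0.098] [0.64  0.026 0.098] [0.644 0.027 0.097]
jig [0.566 0.015 0.   ] [0.573 0.007 0.   ]
fork [ 0.589 -0.056  0.091] [ 0.591 -0.067  0.091]
pivot [0.567 0.113 0.074] [0.546 0.092 0.074]
stand [ 0.459 -0.233  0.   ] [ 0.45  -0.233  0.   ]
```

View pics/c1.png

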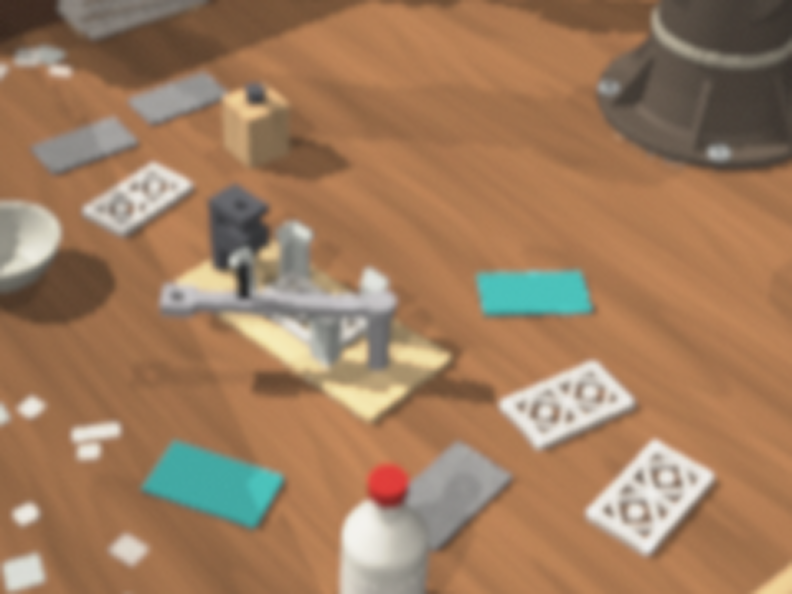

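View pics/c2.png

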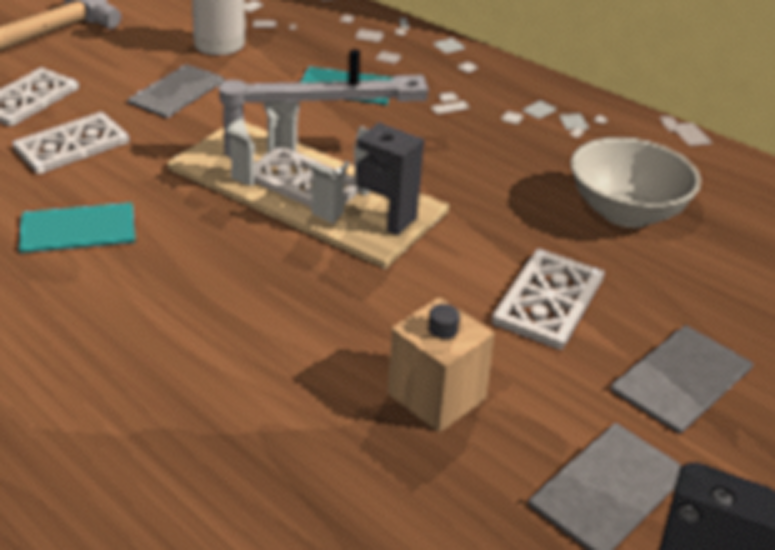

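```bash
cat >> h.py <<'E'
def go(x,y,z,yaw):
    """yaw = world angle (deg) of tool y, mod 180"""
    s=observe(); T=R.from_rotvec(s['ee_rot']).as_matrix(); p=np.array(s['position'])
    cur=np.degrees(np.arctan2(T[1,1],T[0,1])); dy=(yaw-cur+90)%180-90
    T2=R.from_euler('z',dy,degrees=True).as_matrix()@T
    d=T2.T@(np.array([x,y,z])-p)/0.02; d0=T.T@(np.array([x,y,z])-p)/.02
    print(f"t={s['clock']:.1f} pos {p.round(4)} yaw {cur:.1f} tilt {np.degrees(np.arccos(-T[2,2])):.2f} w {float(s['width']):.3f} | turn units {-dy/4:.2f} | shift units now {d0.round(2)} after turn {d.round(2)}")
E
python3 - <<'E'
from h import *
s=observe(); T=R.from_rotvec(s['ee_rot']).as_matrix(); d=cam('wrist')
print('cam in tool',(T.T@(d['p']-s['position'])).round(4),'\n',(T.T@d['R']).round(3))
d1,d2=cam('scene'),cam('side')
for l in ['glue','bowl','mallet']:
    for n,d in (('scene',d1),('side',d2)):
        print(l,n,[(back(d,r['point'][0]*560,r['point'][1]*420,0).round(3).tolist(),round(r['score'],2)) for r in place_of(l,n)[:2]])
go(.55,-.05,.3,-127)
E
```

```text
cam in tool [ 0.072   0.0002 -0.1586] 
 [[-0.    -0.963 -0.269]
 [ 1.    -0.001  0.002]
 [-0.002 -0.269  0.963]]
glue scene [([0.72, 0.295, 0.0], 0.92), ([0.769, -0.216, 0.0], 0.74)]
glue side [([0.721, 0.301, 0.0], 0.77)]
bowl scene [([0.487, 0.35, 0.0], 0.71), ([0.774, -0.218, 0.0], 0.7)]
bowl side [([0.759, -0.209, 0.0], 0.75)]
mallet scene [([0.541, 0.474, 0.0], 0.76)]
mallet side [([0.603, -0.233, 0.0], 0.48)]
t=1.9 pos [ 0.1941 -0.5941  0.2267] yaw -71.9 tilt 0.00 w 1.001 | turn units 13.77 | shift units now [ 25.36 -20.34  -3.66] after turn [ -2.16 -32.44  -3.66]
```

```bash
python3 -m handwheel '[[0,0,0,0,0,1],[0,0,0,0,0,1],[0,0,0,0,0,1],[0,0,0,0,0,1],[0,0,0,0,0,1],[0,0,0,0,0,1],[0,0,0,0,0,1],[0,0,0,0,0,1]]'
python3 -m handwheel '[[0,0,0,0,0,1],[0,0,0,0,0,1],[0,0,0,0,0,1],[0,0,0,0,0,1],[0,0,0,0,0,1],[0,0,0,0,0,0.77]]'
python3 -m handwheel '[[0,-1,0,0,0,0],[0,-1,0,0,0,0],[0,-1,0,0,0,0],[0,-1,0,0,0,0],[0,-1,0,0,0,0],[0,-1,0,0,0,0],[0,-1,0,0,0,0],[0,-1,0,0,0,0]]'
python3 -m handwheel '[[0,-1,0,0,0,0],[0,-1,0,0,0,0],[0,-1,0,0,0,0],[0,-1,0,0,0,0],[0,-1,0,0,0,0],[0,-1,0,0,0,0],[0,-1,0,0,0,0],[0,-1,0,0,0,0]]'
python3 -m handwheel '[[0,-1,0,0,0,0],[0,-1,0,0,0,0],[0,-1,0,0,0,0],[0,-1,0,0,0,0],[0,-1,0,0,0,0],[0,-1,0,0,0,0],[0,-1,0,0,0,0],[0,-1,0,0,0,0]]'
python3 -m handwheel '[[0,-1,0,0,0,0],[0,-1,0,0,0,0],[0,-1,0,0,0,0],[0,-1,0,0,0,0],[0,-1,0,0,0,0],[0,-1,0,0,0,0],[0,-1,0,0,0,0],[0,-0.4,0,0,0,0]]'
python3 - <<'E'
from h import *
go(.644,.027,.086,-127)
d=cam('wrist'); save(d,'w1.png')
for l,z in [('keeper_handle',.098),('keeper_pivot',.074),('fork_top',.091),('jig',0),('panel0',.008)]:
    print(l,[(np.round(np.array(r['point'])*[560,420],1).tolist(),back(d,r['point'][0]*560,r['point'][1]*420,z).round(4).tolist(),round(r['score'],2)) for r in place_of(l,'wrist')[:2]])
E
```

```text
clock: 2.57
position: [0.1941, -0.5941, 0.2268]
ee_rot: [3.118, -0.386, 0.0]
force: [0.8, 0.2, 0.5]
width: 1.0
gripper_force: 0.0
clock: 3.07
position: [0.1942, -0.5941, 0.2267]
ee_rot: [2.978, -1.002, 0.0]
force: [0.4, -0.6, -0.1]
width: 0.999
gripper_force: 0.0
clock: 3.73
position: [0.2909, -0.4655, 0.2269]
ee_rot: [2.979, -0.997, 0.0]
force: [0.4, -0.0, -0.1]
width: 1.001
gripper_force: 0.0
clock: 4.4
position: [0.3872, -0.3377, 0.2269]
ee_rot: [2.979, -0.996, 0.001]
force: [0.3, 0.1, -0.5]
width: 0.999
gripper_force: 0.0
clock: 5.07
position: [0.4834, -0.2099, 0.2269]
ee_rot: [2.979, -0.997, 0.0]
force: [-0.6, 0.3, -0.5]
width: 1.0
gripper_force: 0.0
clock: 5.73
position: [0.5734, -0.0895, 0.2267]
ee_rot: [-2.98, 0.991, -0.0]
force: [-0.2, 0.7, 0.5]
width: 0.999
gripper_force: 0.0
t=5.7 pos [ 0.5734 -0.0895  0.2267] yaw -126.8 tilt 0.08 w 0.999 | turn units 0.05 | shift units now [-0.66 -6.77  7.04] after turn [-0.68 -6.77  7.04]
keeper_handle [([116.9, 211.7], [0.646, 0.0248, 0.098], 0.67)]
keeper_pivot []
fork_top [([252.6, 201.6], [0.5841, -0.0695, 0.091], 0.93), ([117.3, 210.5], [0.647, 0.0276, 0.091], 0.56)]
jig [([206.4, 233.5], [0.5715, 0.0153, 0.0], 0.77)]
panel0 [([207.3, 237.5], [0.5685, 0.0145, 0.008], 0.91), ([379.5, 70.0], [0.6015, -0.2338, 0.008], 0.79)]
```

View pics/w1.png

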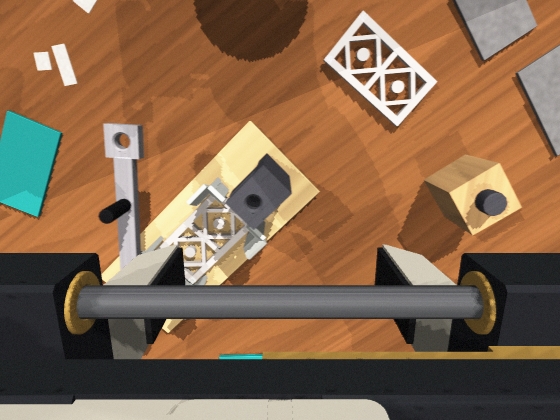

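Wrist view: the eye is at (122,141), the handle at (116,211), the fork hole at (254,201), and the jig base corners at (250,121) and (319,191). The pin head is at (491,202), with a panel at (380,70).

```bash
cat >> h.py <<'E'
def corners(d,pts,z):
    g=cv2.cvtColor(d['image'],cv2.COLOR_RGB2GRAY)
    c=cv2.cornerSubPix(g,np.array(pts,np.float32).reshape(-1,1,2),(5,5),(-1,-1),(3,40,.01))[:,0]
    return np.array([back(d,u,v,z) for u,v in c])
E
python3 - <<'E'
from h import *
d=cam('wrist')
c=corners(d,[(250,121),(319,191)],.008); print(c.round(4)); e=c[1]-c[0]; print(np.linalg.norm(e), np.degrees(np.arctan2(e[1],e[0])))
m=c.mean(0); f=back(d,254,201,.091); print('mid',m,'fork',f)
v=f-m; print('fork-mid',np.linalg.norm(v[:2]),np.degrees(np.arctan2(v[1],v[0]))-90)
print('eye',back(d,122.5,140.5,.08).round(4),'pin',back(d,491,202,.078).round(4))
go(.646,.025,.086,-127)
E
```

```text
[[ 0.637  -0.1071  0.008 ]
 [ 0.5369 -0.1168  0.008 ]]
0.10049905890647425 -174.4603393262675
mid [ 0.58695188 -0.11193985  0.008     ] fork [ 0.58151744 -0.07578069  0.091     ]
fork-mid 0.036565258726573444 8.547127569686936
eye [ 0.6874 -0.018   0.08  ] pin [ 0.4522 -0.2396  0.078 ]
t=6.1 pos [ 0.5713 -0.0941  0.2268] yaw -127.1 tilt 0.04 w 1.002 | turn units -0.03 | shift units now [-0.61 -7.01  7.04] after turn [-0.6  -7.01  7.04]
```

Run:
```python
from h import *
d=cam('wrist'); save(d,'w2.png',(0,100,330,345),2.4)
for l,z in [('keeper_handle',.098),('fork_top',.091),('panel0',.008)]:
    print(l,[(np.round(np.array(r['point'])*[560,420],1).tolist(),back(d,r['point'][0]*560,r['point'][1]*420,z).round(4).tolist(),round(r['score'],2)) for r in place_of(l,'wrist')[:1]])
```

```text
keeper_handle [([110.8, 213.8], [0.6461, 0.0249, 0.098], 0.62)]
fork_top [([246.4, 201.7], [0.585, -0.0701, 0.091], 0.69)]
panel0 [([375.2, 71.1], [0.6001, -0.2351, 0.008], 0.84)]
```

View pics/w2.png

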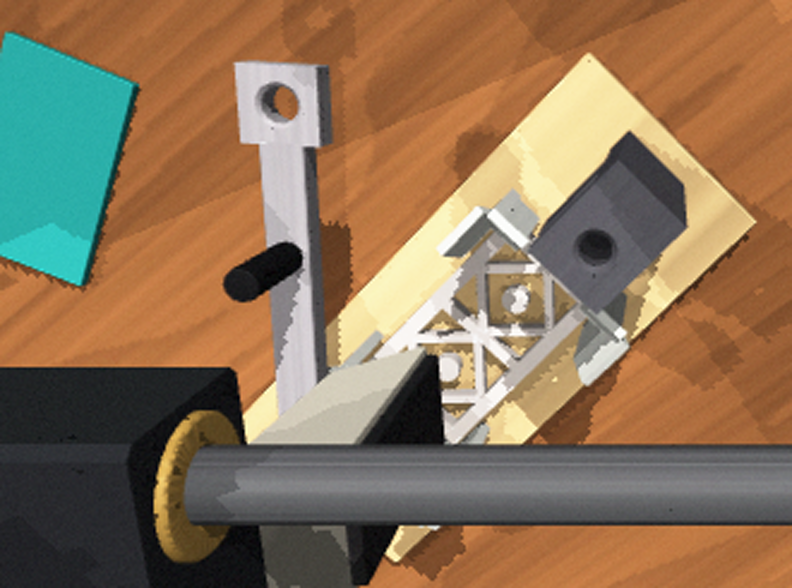

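Run:
```python
from h import *
from scipy.optimize import least_squares
d=cam('wrist')
px=np.array([(245,122.5),(314.6,192),(165.4,334),(248.75,202.5)])
loc=np.array([[.0525,-.125,.008],[-.0525,-.125,.008],[-.0525,.125,.008],[0,-.085,.091]])
T=lambda q:loc@R.from_euler('z',q[2]).as_matrix().T+[q[0],q[1],0]
r=least_squares(lambda q:(proj(d,T(q))-px).ravel(),[.57,.01,.15]); q=r.x
print(q.round(4),np.degrees(q[2]).round(2),'res',r.fun.round(1))
w=lambda l:(R.from_euler('z',q[2]).as_matrix()@l+[q[0],q[1],0]).round(4)
pv=w([0,.085,.074]); fk=w([0,-.085,.091]); print('pivot',pv,'fork',fk)
h=back(d,*((np.array([262,270])/2.4)+[0,100]),.098); e=back(d,115,142,.08); print('handle',h,'eye',e)
for n,a in(('h',h),('e',e)):
    v=a-pv; print(n,np.linalg.norm(v[:2]).round(4),(np.degrees(np.arctan2(v[1],v[0]))+90-np.degrees(q[2])).round(2))
go(h[0],h[1],.086,-130)
```

```text
[0.5716 0.0149 0.1371] 7.85 res [-0.  -1.5  1.  -0.  -0.2  0.5 -0.6  1.1]
pivot [0.56   0.0991 0.074 ] fork [ 0.5832 -0.0693  0.091 ]
handle [0.64811876 0.02628226 0.098     ] eye [ 0.69081434 -0.01076375  0.08      ]
h 0.1143 42.58
e 0.1708 42.12
t=6.3 pos [ 0.5718 -0.0929  0.2268] yaw -127.0 tilt 0.01 w 1.001 | turn units 0.74 | shift units now [-0.54 -7.06  7.04] after turn [-0.91 -7.02  7.04]
```

```bash
python3 -m handwheel '[[0,0,0,0,0,0.69],[-0.13,-1,0,0,0,0],[-0.13,-1,0,0,0,0],[-0.13,-1,0,0,0,0],[-0.13,-1,0,0,0,0],[-0.13,-1,0,0,0,0],[-0.13,-1,0,0,0,0],[-0.1,-1,0,0,0,0]]' 0.45 20
python3 -m handwheel '[[0,0,1,0,0,0],[0,0,1,0,0,0],[0,0,1,0,0,0],[0,0,1,0,0,0],[0,0,0,0,0,0],[0,0,0,0,0,0]]'
python3 - <<'E'
from h import *
go(.6484,.0256,.086,-129.75)
E
```

```text
clock: 7.0
position: [0.6483, 0.0272, 0.2267]
ee_rot: [2.954, -1.068, -0.0]
force: [-0.0, 0.2, -0.4]
width: 0.476
gripper_force: 0.0
clock: 7.5
position: [0.6473, 0.0262, 0.1461]
ee_rot: [2.953, -1.068, -0.003]
force: [0.3, -0.2, 0.4]
width: 0.45
gripper_force: 0.0
t=7.5 pos [0.6473 0.0262 0.1461] yaw -129.8 tilt 0.13 w 0.450 | turn units -0.00 | shift units now [ 0.07 -0.02  3.01] after turn [ 0.07 -0.02  3.01]
```

```bash
python3 -m handwheel '[[0,0,1,0,0,0],[0,0,1,0,0,0],[0,0,0.9,0,0,0],[0,0,0,0,0,0]]'
python3 -m handwheel '[[0,0,0,0,0,0],[0,0,0,0,0,0],[0,0,0,0,0,0],[0,0,0,0,0,0],[0,0,0,0,0,0],[0,0,0,0,0,0]]' 0 20
python3 -m handwheel '[[-0.014,-0.2,0,0,0,-0.5],[-0.014,-0.4,0,0,0,-1],[-0.014,-0.4,0,0,0,-1],[-0.014,-0.4,0,0,0,-1]]'
python3 - <<'E'
from h import *
go(.6484,.0256,.086,-129.75)
E
```

```text
clock: 7.83
position: [0.6468, 0.0262, 0.0871]
ee_rot: [2.953, -1.068, -0.004]
force: [-1.6, -0.5, -0.1]
width: 0.449
gripper_force: 0.0
clock: 8.33
position: [0.6485, 0.0264, 0.0897]
ee_rot: [-2.954, 1.068, -0.002]
force: [-0.9, -0.6, 4.3]
width: 0.123
gripper_force: 20.0
clock: 8.67
position: [0.6638, 0.0502, 0.0897]
ee_rot: [-3.064, 0.695, -0.002]
force: [-1.4, -0.5, 6.7]
width: 0.123
gripper_force: 20.0
t=8.7 pos [0.6638 0.0502 0.0897] yaw -115.5 tilt 0.09 w 0.123 | turn units 3.55 | shift units now [-0.16  1.44  0.18] after turn [0.2  1.44 0.19]
```

```bash
python3 -m handwheel '[[-0.014,-0.4,-0.1,0,0,-1],[-0.014,-0.4,0,0,0,-1],[-0.014,-0.4,0,0,0,-1],[-0.014,-0.4,0,0,0,-1],[-0.014,-0.4,0,0,0,-1],[-0.014,-0.4,0,0,0,-1],[-0.014,-0.4,0,0,0,-1],[-0.014,-0.4,0,0,0,-1]]'
python3 -m handwheel '[[-0.014,-0.4,0,0,0,-1],[-0.014,-0.4,0,0,0,-1],[-0.014,-0.28,0,0,0,-0.7],[0,0,0,0,0,0],[0,0,0,0,0,0]]'
python3 - <<'E'
from h import *
go(.6484,.0256,.086,-129.75)
p=np.array(observe()['position']); v=p-[.56,.0991,0]; print(np.hypot(*v[:2]),np.degrees(np.arctan2(v[1],v[0]))+90-7.85)
E
```

```text
clock: 9.33
position: [0.6741, 0.1121, 0.0899]
ee_rot: [3.136, 0.176, 0.001]
force: [4.1, 0.0, -7.3]
width: 0.127
gripper_force: 20.0
clock: 9.75
position: [0.6707, 0.1296, 0.0899]
ee_rot: [3.103, 0.462, 0.002]
force: [7.6, -6.5, -6.9]
width: 0.12
gripper_force: 20.0
t=9.8 pos [0.6707 0.1296 0.0899] yaw -73.1 tilt 0.25 w 0.120 | turn units 14.17 | shift units now [-2.58  4.65  0.22] after turn [2.47 4.71 0.22]
0.11478133787310577 97.53620537139503
```

```bash
cat >> h.py <<'E'
def wflat(label,g,z,f=None,cn='wrist'):
    """nearest traced flat to guess g (x,y), top height z; prints centre and grasp move"""
    d=cam(cn); best=None
    for r in trace(label,cn):
        if r['score']<.25: continue
        cs,_=cv2.findContours(r['region'].astype(np.uint8),cv2.RETR_EXTERNAL,cv2.CHAIN_APPROX_NONE)
        if not cs: continue
        c=max(cs,key=cv2.contourArea)[:,0,:]
        P=np.array([back(d,u+.0,v+.0,z)[:2] for u,v in c])
        (cx,cy),(w,h),a=cv2.minAreaRect((P*1000).astype(np.float32))
        if h<w: a+=90; w,h=h,w
        k=np.hypot(cx/1e3-g[0],cy/1e3-g[1])
        if best is None or k<best[0]: best=(k,cx/1e3,cy/1e3,(a+90)%180-90,w,h,hue(d,r['region']),c.mean(0).round(),r['score'])
    print(label,[x if isinstance(x,list) else np.round(x,4) for x in best])
    if f: save(d,f)
    return best
E
python3 -m handwheel '[[0,0,0,0,0,0],[0,0,0,0,0,0],[0,0,-1,0,0,0],[0,0,-1,0,0,0],[0,0,-1,0,0,0],[0,0,-1,0,0,0],[0,0,-1,0,0,0],[0,0,-1,0,0,0]]' 0.45
python3 -m handwheel '[[-0.8,-1,0,0,0,0],[-0.8,-1,0,0,0,0],[-0.8,-1,0,0,0,0],[-0.8,-1,0,0,0,0],[-0.8,-1,0,0,0,0],[-0.8,-1,0,0,0,0],[0,0,0,0,0,0],[0,0,0,0,0,0]]' 0.95
python3 - <<'E'
from h import *
b=wflat('sheet1',(.604,.24),.005,'w3.png')
go(b[1],b[2],.002,b[3])
E
```

```text
clock: 10.42
position: [0.6687, 0.1341, 0.2119]
ee_rot: [-3.106, -0.467, 0.0]
force: [0.9, -0.3, -0.2]
width: 0.449
gripper_force: 0.0
clock: 11.08
position: [0.5408, 0.2217, 0.2113]
ee_rot: [-3.105, -0.472, -0.001]
force: [0.5, -0.5, -0.3]
width: 0.937
gripper_force: 0.0
sheet1 [np.float64(0.0041), np.float64(0.6069), np.float64(0.2429), np.float64(-80.1893), np.float64(57.1006), np.float64(100.6085), [10, 9, 147], array([278., 108.]), np.float64(0.68)]
t=11.2 pos [0.5427 0.2197 0.2109] yaw -73.0 tilt 0.04 w 0.947 | turn units 1.81 | shift units now [ 3.41 -0.17 10.45] after turn [ 3.36 -0.6  10.45]
```

View pics/w3.png

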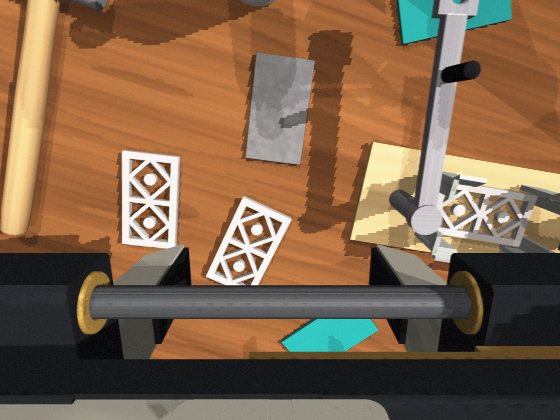

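```bash
python3 -m handwheel '[[0,0,0.5,0,0,0.9],[0,0,0.5,0,0,0.91],[0.84,-0.15,1,0,0,0],[0.84,-0.15,1,0,0,0],[0.84,-0.15,1,0,0,0],[0.84,-0.15,1,0,0,0],[0,0,1,0,0,0],[0,0,1,0,0,0]]' 0.95 12
python3 -m handwheel '[[0,0,1,0,0,0],[0,0,0.8,0,0,0],[0,0,0,0,0,0],[0,0,0,0,0,0],[0,0,0,0,0,0]]'
python3 - <<'E'
from h import *
go(.6069,.2429,.002,-80.2)
E
```

```text
clock: 11.85
position: [0.6082, 0.2423, 0.069]
ee_rot: [3.13, 0.265, 0.001]
force: [0.4, -0.6, 0.8]
width: 0.945
gripper_force: 0.0
clock: 12.27
position: [0.6074, 0.243, 0.0355]
ee_rot: [-3.13, -0.267, -0.002]
force: [-0.3, -0.2, -0.4]
width: 0.948
gripper_force: 0.0
t=12.3 pos [0.6074 0.243  0.0355] yaw -80.2 tilt 0.07 w 0.948 | turn units -0.01 | shift units now [-0.03  0.    1.68] after turn [-0.03  0.    1.68]
```

```bash
python3 -m handwheel '[[0,0,1,0,0,0],[0,0,0.66,0,0,0],[0,0,0,0,0,0],[0,0,0,0,0,0]]'
python3 -m handwheel '[[0,0,0,0,0,0],[0,0,0,0,0,0],[0,0,0,0,0,0],[0,0,0,0,0,0],[0,0,0,0,0,0]]' 0.3 12
python3 -m handwheel '[[0,0,-0.5,0,0,0],[0,0,-1,0,0,0],[0,0,-1,0,0,0],[0,0,-1,0,0,0],[0,0,-1,0,0,0],[0,0,-1,0,0,0],[0,0,0,0,0,0],[0,0,0,0,0,0]]'
python3 - <<'E'
from h import *
go(.5716,.0149,.1,7.85)
d=cam('wrist'); save(d,'w4.png')
E
```

```text
clock: 12.6
position: [0.6065, 0.2432, 0.0017]
ee_rot: [3.13, 0.268, 0.0]
force: [0.7, -0.4, -0.7]
width: 0.947
gripper_force: 0.0
clock: 13.02
position: [0.6063, 0.2433, 0.0017]
ee_rot: [3.13, 0.269, 0.0]
force: [0.4, 0.2, 0.1]
width: 0.635
gripper_force: 0.0
clock: 13.68
position: [0.6071, 0.2437, 0.1134]
ee_rot: [-3.129, -0.268, -0.004]
force: [0.0, -1.2, -0.5]
width: 0.603
gripper_force: 12.0
t=13.7 pos [0.6071 0.2437 0.1134] yaw -80.2 tilt 0.17 w 0.603 | turn units -22.01 | shift units now [-3.7  10.97  0.65] after turn [-11.09  -3.32   0.64]
```

View pics/w4.png

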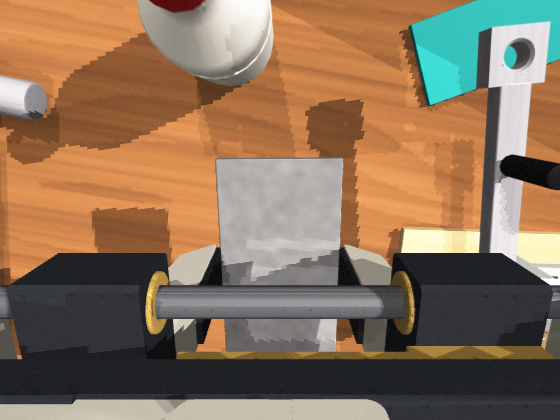

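```bash
cat >> h.py <<'E'
def held(z0,g=(216,160,343,159)):
    """front top corners of held piece, guessed pixels -> width, tool-frame x,y and height zz of top (tool z, down +)"""
    s=observe(); d=cam('wrist'); gr=cv2.cvtColor(d['image'],cv2.COLOR_RGB2GRAY)
    c=cv2.cornerSubPix(gr,np.array(g,np.float32).reshape(-1,1,2),(6,6),(-1,-1),(3,40,.01))[:,0]
    w=np.linalg.norm(c[1]-c[0]); dep=d['fx']*.056/w
    K=lambda u,v:np.array([(u-d['cx'])/d['fx'],(v-d['cy'])/d['fy'],1])
    C=np.array([[0,-.963,-.269],[1,0,0],[0,-.269,.963]]); o=np.array([.072,.0002,-.1586])
    print('corners',c.round(1).tolist(),'w',w.round(2),'freept',[(o+C@K(*q)*dep).round(4).tolist() for q in c])
    for zz in z0: print('zz',zz,[(o+(C@K(*q))*((zz-o[2])/(C@K(*q))[2])).round(4).tolist()[:2] for q in c])
E
python3 - <<'E'
from h import *
held([-.005,-.003,0])
d=cam('wrist'); save(d,'w5.png',(190,140,370,350),2.8)
E
```

```text
corners [[215.5, 158.89999389648438], [342.29998779296875, 157.8000030517578]] w 126.88 freept [[0.0504, -0.0281, -0.0001], [0.0509, 0.0279, 0.0001]]
zz -0.005 [[0.0511, -0.0272], [0.0516, 0.027]]
zz -0.003 [[0.0508, -0.0276], [0.0513, 0.0274]]
zz 0 [[0.0504, -0.0281], [0.0509, 0.0279]]
```

View pics/w5.png

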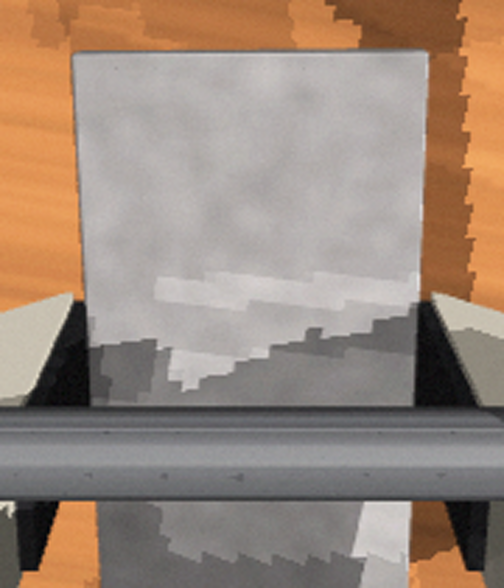

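```bash
python3 -m handwheel '[[0,0,-0.2,0,0,-1],[0,0,-0.2,0,0,-1],[0,0,-0.2,0,0,-1],[0,0,0,0,0,-1],[0,0,0,0,0,-1],[0,0,0,0,0,-1],[0,0,0,0,0,-1],[0,0,0,0,0,-1]]'
python3 -m handwheel '[[0,0,0,0,0,-1],[0,0,0,0,0,-1],[0,0,0,0,0,-1],[0,0,0,0,0,-1],[0,0,0,0,0,-1],[0,0,0,0,0,-1],[0,0,0,0,0,-1],[0,0,0,0,0,-1]]'
python3 -m handwheel '[[0,0,0,0,0,-1],[0,0,0,0,0,-1],[0,0,0,0,0,-1],[0,0,0,0,0,-1],[0,0,0,0,0,-1],[0,0,0,0,0,-1]]'
python3 -m handwheel '[[-1,-0.3,0,0,0,0],[-1,-0.3,0,0,0,0],[-1,-0.3,0,0,0,0],[-1,-0.3,0,0,0,0],[-1,-0.3,0,0,0,0],[-1,-0.3,0,0,0,0],[-1,-0.3,0,0,0,0],[-1,-0.3,0,0,0,0]]'
python3 -m handwheel '[[-1,-0.3,0,0,0,0],[-1,-0.3,0,0,0,0],[-1,-0.3,0,0,0,0],[-0.1,0,0,0,0,0],[0,0,0,0,0,0],[0,0,0,0,0,0]]'
python3 - <<'E'
from h import *
go(.5716,.0149,.07,7.85)
d=cam('wrist'); save(d,'w6.png')
held([-.002])
E
```

```text
clock: 14.5
position: [0.6056, 0.2429, 0.1222]
ee_rot: [2.933, 1.126, -0.004]
force: [0.3, 0.3, -0.9]
width: 0.604
gripper_force: 12.0
clock: 15.17
position: [0.6057, 0.2429, 0.1222]
ee_rot: [-2.508, -1.891, 0.003]
force: [0.0, -0.5, 0.3]
width: 0.603
gripper_force: 12.0
clock: 15.67
position: [0.6056, 0.2429, 0.1222]
ee_rot: [-2.06, -2.37, 0.003]
force: [0.1, 0.9, 0.0]
width: 0.608
gripper_force: 12.0
clock: 16.33
position: [0.5796, 0.077, 0.1224]
ee_rot: [-2.064, -2.367, 0.002]
force: [0.8, -0.4, -0.2]
width: 0.606
gripper_force: 12.0
clock: 16.83
position: [0.5708, 0.0149, 0.123]
ee_rot: [-2.064, -2.367, 0.0]
force: [-0.2, 1.8, -0.1]
width: 0.604
gripper_force: 12.0
t=16.8 pos [0.5708 0.0149 0.123 ] yaw 7.8 tilt 0.07 w 0.604 | turn units -0.01 | shift units now [-0.01  0.04  2.65] after turn [-0.01  0.04  2.65]
corners [[212.10000610351562, 159.89999389648438], [343.3999938964844, 160.3000030517578]] w 131.26 freept [[0.0507, -0.0286, -0.0055], [0.0506, 0.0274, -0.0055]]
zz -0.002 [[0.0502, -0.0292], [0.0501, 0.028]]
```

View pics/w6.png

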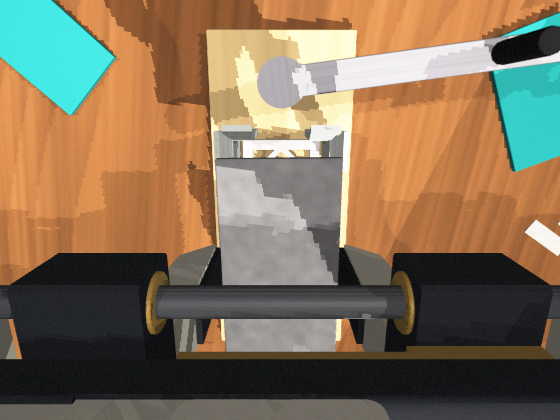

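Run:
```python
from h import *
d=cam('wrist'); q=np.array([.5716,.0149]); Rz=R.from_euler('z',np.radians(7.85)).as_matrix()
for n,u,v,z in [('cornL',208,30,.008),('cornR',357,30,.008),('pivot',282.5,82,.085),('gL',236,128,.064),('gR',326,128,.064),('shL',215.5,158.5,.126),('shR',343,158.5,.126)]:
    p=back(d,u,v,z); print(n,(Rz.T@(p-[*q,0])).round(4))
```

```text
cornL [-0.0507  0.1251  0.008 ]
cornR [0.0529 0.1252 0.008 ]
pivot [0.0006 0.086  0.085 ]
gL [-0.0268  0.0616  0.064 ]
gR [0.0266 0.0616 0.064 ]
shL [-0.0288  0.0519  0.126 ]
shR [0.0266 0.052  0.126 ]
```

```bash
python3 -m handwheel '[[-0.06,0.09,0.5,0,0,0],[0,0,1,0,0,0],[0,0,1,0,0,0],[0,0,0.7,0,0,0],[0,0,0.5,0,0,0],[0,0,0,0,0,0]]'
python3 -m handwheel '[[0,0,0.5,0,0,0],[0,0,0.5,0,0,0],[0,0,0.3,0,0,0],[0,0,0,0,0,0]]'
python3 -m handwheel '[[0,0,0.1,0,0,0],[0,0,0,0,0,0]]'
python3 -c "
from h import *
go(.5724,.015,.018,7.85)"
```

```text
clock: 17.48
position: [0.5716, 0.0136, 0.0471]
ee_rot: [-2.062, -2.366, 0.004]
force: [-0.2, -1.1, -0.4]
width: 0.605
gripper_force: 12.0
clock: 17.82
position: [0.5724, 0.0132, 0.0223]
ee_rot: [-2.064, -2.367, 0.002]
force: [-0.2, 0.1, 0.5]
width: 0.604
gripper_force: 12.0
clock: 17.98
position: [0.5732, 0.0135, 0.0216]
ee_rot: [2.065, 2.367, 0.0]
force: [-0.6, -0.2, -0.7]
width: 0.603
gripper_force: 12.0
t=18.0 pos [0.5732 0.0135 0.0216] yaw 7.8 tilt 0.02 w 0.603 | turn units -0.01 | shift units now [ 0.08 -0.03  0.18] after turn [ 0.08 -0.03  0.18]
```

```bash
python3 -m handwheel '[[0,0,0.08,0,0,0],[0,0,0,0,0,0]]'
python3 -m handwheel '[[0,0,0.05,0,0,0],[0,0,0,0,0,0]]'
python3 -m handwheel '[[0,0,0.05,0,0,0],[0,0,0,0,0,0]]'
```

```text
clock: 18.15
position: [0.5732, 0.0134, 0.0201]
ee_rot: [2.065, 2.367, 0.001]
force: [-0.2, 0.4, -0.5]
width: 0.601
gripper_force: 12.0
clock: 18.32
position: [0.5733, 0.0134, 0.0191]
ee_rot: [2.065, 2.367, 0.001]
force: [0.9, -0.8, -0.4]
width: 0.601
gripper_force: 12.0
clock: 18.48
position: [0.5733, 0.0135, 0.0188]
ee_rot: [2.064, 2.367, 0.0]
force: [-1.9, -0.5, 8.2]
width: 0.601
gripper_force: 12.0
```

```bash
python3 -m handwheel '[[0,0,0,0,0,0],[0,0,0,0,0,0],[0,0,0,0,0,0],[0,0,-0.3,0,0,0],[0,0,-0.7,0,0,0],[0,0,-1,0,0,0],[0,0,-1,0,0,0],[0,0,-1,0,0,0]]' 0.73
python3 -m handwheel '[[0,0,-1,0,0,0],[0,0,-1,0,0,0],[0,0,-1,0,0,0],[0,0,-1,0,0,0],[0,0,-1,0,0,0],[0,0,0,0,0,0]]'
python3 - <<'E'
from h import *
d=cam('wrist'); save(d,'w7.png',(150,20,400,300),2)
E
python3 -m handwheel '[[1,-0.64,0,0,0,0],[1,-0.64,0,0,0,0],[1,-0.64,0,0,0,0],[1,-0.64,0,0,0,0],[1,-0.64,0,0,0,0],[1,-0.64,0,0,0,0],[1,-0.64,0,0,0,0],[1,-0.64,0,0,0,0]]' 0.95
python3 -m handwheel '[[0,0,0,0,0,0],[0,0,0,0,0,0]]'
python3 - <<'E'
from h import *
b=wflat('panel1',(.458,.23),.008)
go(b[1],b[2],.0025,b[3])
b=wflat('panel1',(.478,.341),.008)
E
```

```text
clock: 19.15
position: [0.5728, 0.0136, 0.099]
ee_rot: [-2.064, -2.367, 0.0]
force: [0.1, -0.8, 0.5]
width: 0.73
gripper_force: 0.0
clock: 19.65
position: [0.5748, 0.0143, 0.2022]
ee_rot: [2.062, 2.365, 0.007]
force: [0.5, 0.6, 0.8]
width: 0.731
gripper_force: 0.0
clock: 20.37
position: [0.4484, 0.1584, 0.1971]
ee_rot: [-2.065, -2.367, 0.002]
force: [0.9, -0.0, -0.0]
width: 0.95
gripper_force: 0.0
clock: 20.53
position: [0.4487, 0.1587, 0.1975]
ee_rot: [-2.061, -2.37, 0.001]
force: [-0.4, -0.2, 0.8]
width: 0.95
gripper_force: 0.0
panel1 [np.float64(0.0037), np.float64(0.4596), np.float64(0.2333), np.float64(81.8685), np.float64(57.527), np.float64(102.3609), [15, 4, 252], array([302., 106.]), np.float64(0.9)]
t=20.6 pos [0.45   0.1573 0.1974] yaw 7.8 tilt 0.05 w 0.947 | turn units -18.52 | shift units now [3.71 0.99 9.74] after turn [0.07 3.84 9.74]
panel1 [np.float64(0.0225), np.float64(0.4848), np.float64(0.3195), np.float64(-82.2206), np.float64(10.9139), np.float64(98.9883), [15, 4, 252], array([343.,   6.]), np.float64(0.77)]
```

View pics/w7.png

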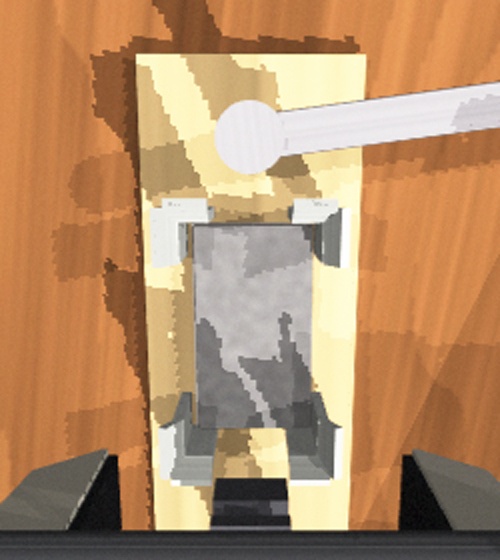

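```bash
python3 -m handwheel '[[0,0,0.3,0,0,-1],[0,0,0.3,0,0,-1],[0,0,0.3,0,0,-1],[0,0,0.3,0,0,-1],[0,0,0.3,0,0,-1],[0,0,0.3,0,0,-1],[0,0,0.3,0,0,-1],[0,0,0.3,0,0,-1]]' 0.85
python3 -m handwheel '[[0,0,0.3,0,0,-1],[0,0,0.3,0,0,-1],[0,0,0.3,0,0,-1],[0,0,0.3,0,0,-1],[0,0,0.3,0,0,-1],[0,0,0.3,0,0,-1],[0,0,0.3,0,0,-1],[0,0,0.3,0,0,-1]]'
python3 -m handwheel '[[0,0,0,0,0,-1],[0,0,0,0,0,-1],[0,0,0,0,0,-0.5],[0,0.96,0,0,0,0],[0,0.96,0,0,0,0],[0,0.96,0,0,0,0],[0.07,0.96,0,0,0,0],[0,0,0,0,0,0]]'
python3 - <<'E'
from h import *
go(.4596,.2333,.0025,81.87)
E
```

```text
clock: 21.4
position: [0.4504, 0.1572, 0.1493]
ee_rot: [-1.33, -2.846, 0.0]
force: [0.6, -0.6, -0.2]
width: 0.854
gripper_force: 0.0
clock: 22.07
position: [0.4504, 0.1572, 0.1013]
ee_rot: [-0.494, -3.102, 0.0]
force: [-1.4, 0.5, 0.0]
width: 0.853
gripper_force: 0.0
clock: 22.73
position: [0.4599, 0.2377, 0.1022]
ee_rot: [0.222, 3.134, 0.005]
force: [-0.6, 0.5, 0.2]
width: 0.851
gripper_force: 0.0
t=22.7 pos [0.4599 0.2377 0.1022] yaw 81.9 tilt 0.20 w 0.851 | turn units 0.00 | shift units now [-0.02 -0.24  4.98] after turn [-0.02 -0.24  4.98]
```

```bash
python3 -m handwheel '[[0,0,1,0,0,0],[0,0,1,0,0,0],[0,0,1,0,0,0],[0,0,1,0,0,0],[0,0,0.95,0,0,0],[0,0,0,0,0,0],[0,0,0,0,0,0]]'
python3 -c "
from h import *
go(.4596,.2333,.0025,81.87)"
python3 -m handwheel '[[0,0,0,0,0,0],[0,0,0,0,0,0],[0,0,0,0,0,0],[0,0,0,0,0,0],[0,0,0,0,0,0],[0,0,0,0,0,0],[0,0,0,0,0,0]]' 0.3 14
python3 -m handwheel '[[0,0,-0.3,0,0,0],[0,0,-1,0,0,0],[0,0,-1,0,0,0],[0,0,-1,0,0,0],[0,0,-1,0,0,0],[0,0,-1,0,0,0],[0,0,-1,0,0,0],[0,0,0,0,0,0]]'
python3 - <<'E'
from h import *
go(.5724,.015,.125,7.85)
b=wflat('panel1',(.4596,.2333),.13,'w8.png')
E
```

```text
clock: 23.32
position: [0.4596, 0.2331, 0.002]
ee_rot: [-0.226, -3.132, 0.002]
force: [0.4, 0.2, -0.1]
width: 0.854
gripper_force: 0.0
t=23.3 pos [0.4596 0.2331 0.002 ] yaw 81.7 tilt 0.09 w 0.854 | turn units -0.03 | shift units now [-0.    0.01 -0.02] after turn [-0.    0.01 -0.02]
clock: 23.9
position: [0.4596, 0.234, 0.003]
ee_rot: [0.225, 3.133, -0.001]
force: [1.3, -1.8, 1.4]
width: 0.607
gripper_force: 14.0
clock: 24.57
position: [0.4605, 0.236, 0.1327]
ee_rot: [0.223, 3.13, 0.005]
force: [1.2, 0.4, -0.2]
width: 0.605
gripper_force: 14.0
t=24.6 pos [0.4605 0.236  0.1327] yaw 81.8 tilt 0.28 w 0.605 | turn units 18.50 | shift units now [ -7.11 -10.14   0.38] after turn [-11.71   4.03   0.44]
panel1 [np.float64(0.0187), np.float64(0.4415), np.float64(0.238), np.float64(81.8115), np.float64(59.1147), np.float64(61.6913), [14, 18, 184], array([279., 226.]), np.float64(0.68)]
```

View pics/w8.png

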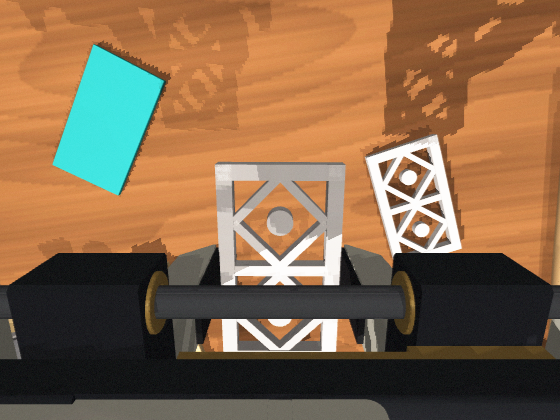

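```bash
python3 -m handwheel '[[0,0,0,0,0,1],[0,0,0,0,0,1],[0,0,0,0,0,1],[0,0,0,0,0,1],[0,0,0,0,0,1],[0,0,0,0,0,1],[0,0,0,0,0,1],[0,0,0,0,0,1]]'
python3 -m handwheel '[[0,0,0,0,0,1],[0,0,0,0,0,1],[0,0,0,0,0,1],[0,0,0,0,0,1],[0,0,0,0,0,1],[0,0,0,0,0,1],[0,0,0,0,0,1],[0,0,0,0,0,1]]'
python3 -m handwheel '[[0,0,0,0,0,1],[0,0,0,0,0,1],[0,0,0,0,0,0.5],[-1,0.34,0,0,0,0],[-1,0.34,0,0,0,0],[-1,0.34,0,0,0,0],[-1,0.34,0,0,0,0],[-1,0.34,0,0,0,0]]'
python3 -m handwheel '[[-1,0.34,0,0,0,0],[-1,0.34,0,0,0,0],[-1,0.34,0,0,0,0],[-1,0.34,0,0,0,0],[-1,0.34,0,0,0,0],[-1,0.34,0,0,0,0],[-0.7,0.29,0,0,0,0],[0,0,0,0,0,0]]'
python3 -m handwheel '[[0,0,0,0,0,0],[0,0,0,0,0,0]]'
python3 - <<'E'
from h import *
go(.5724,.015,.03,7.85)
held([-.0055],(216,163,344,163))
d=cam('wrist'); save(d,'w9.png')
E
```

```text
clock: 25.33
position: [0.4587, 0.2337, 0.1277]
ee_rot: [-1.084, -2.947, 0.003]
force: [-0.3, -0.3, -1.1]
width: 0.603
gripper_force: 14.0
clock: 26.0
position: [0.4587, 0.2337, 0.1277]
ee_rot: [-1.854, -2.535, 0.003]
force: [0.0, -0.4, -0.8]
width: 0.602
gripper_force: 14.0
clock: 26.67
position: [0.5062, 0.1385, 0.1277]
ee_rot: [-2.064, -2.367, 0.003]
force: [-0.1, 0.5, -0.7]
width: 0.608
gripper_force: 14.0
clock: 27.33
position: [0.5716, 0.009, 0.1272]
ee_rot: [-2.071, -2.363, 0.004]
force: [-0.1, -0.5, -0.7]
width: 0.608
gripper_force: 14.0
clock: 27.5
position: [0.5701, 0.0143, 0.1281]
ee_rot: [-2.063, -2.367, 0.001]
force: [0.2, -0.1, -0.0]
width: 0.607
gripper_force: 14.0
t=27.5 pos [0.5701 0.0143 0.1281] yaw 7.9 tilt 0.10 w 0.607 | turn units 0.00 | shift units now [0.02 0.12 4.91] after turn [0.02 0.12 4.91]
corners [[214.39999389648438, 164.5], [347.6000061035156, 166.60000610351562]] w 133.21 freept [[0.0492, -0.0272, -0.0082], [0.0484, 0.0288, -0.0085]]
zz -0.0055 [[0.0488, -0.0277], [0.0479, 0.0293]]
```

```bash
python3 -m handwheel '[[0.06,0.11,0.5,0,0,0],[0,0,1,0,0,0],[0,0,1,0,0,0],[0,0,0.5,0,0,0],[0,0,0.5,0,0,0],[0,0,0.5,0,0,0],[0,0,0.5,0,0,0],[0,0,0.35,0,0,0]]'
python3 -m handwheel '[[0,0,0.1,0,0,0],[0,0,0,0,0,0],[0,0,0,0,0,0]]'
python3 -m handwheel '[[0,0,0.07,0,0,0],[0,0,0,0,0,0]]'
python3 -m handwheel '[[0,0,0.06,0,0,0],[0,0,0,0,0,0]]'
```

```text
clock: 28.27
position: [0.573, 0.015, 0.031]
ee_rot: [-2.065, -2.368, 0.0]
force: [-0.4, -0.3, -0.6]
width: 0.603
gripper_force: 14.0
clock: 28.52
position: [0.5734, 0.015, 0.0303]
ee_rot: [2.065, 2.367, 0.001]
force: [1.2, -0.6, -0.3]
width: 0.605
gripper_force: 14.0
clock: 28.68
position: [0.5734, 0.0148, 0.0289]
ee_rot: [2.065, 2.367, 0.001]
force: [0.3, -1.0, -0.2]
width: 0.61
gripper_force: 14.0
clock: 28.85
position: [0.5731, 0.0148, 0.0274]
ee_rot: [2.065, 2.367, 0.0]
force: [0.1, 0.6, -1.6]
width: 0.606
gripper_force: 14.0
```

```bash
python3 -m handwheel '[[0,0,0.1,0,0,0],[0,0,0,0,0,0]]'
python3 -m handwheel '[[0,0,0.05,0,0,0],[0,0,0,0,0,0]]'
python3 -m handwheel '[[0,0,0.05,0,0,0],[0,0,0,0,0,0]]'
```

```text
clock: 29.02
position: [0.5729, 0.0148, 0.0251]
ee_rot: [-2.065, -2.367, 0.0]
force: [0.4, -0.0, -0.5]
width: 0.608
gripper_force: 14.0
clock: 29.18
position: [0.573, 0.0148, 0.0241]
ee_rot: [-2.065, -2.367, 0.0]
force: [-0.3, 0.2, -0.1]
width: 0.61
gripper_force: 14.0
clock: 29.35
position: [0.5731, 0.0148, 0.0239]
ee_rot: [2.065, 2.367, -0.0]
force: [-2.7, -0.5, 7.8]
width: 0.605
gripper_force: 14.0
```

```bash
python3 -m handwheel '[[0,0,0,0,0,0],[0,0,0,0,0,0],[0,0,0,0,0,0],[0,0,-0.3,0,0,0],[0,0,-0.7,0,0,0],[0,0,-1,0,0,0],[0,0,-1,0,0,0],[0,0,-1,0,0,0]]' 0.73
python3 -m handwheel '[[0,0,-1,0,0,1],[0,0,-1,0,0,1],[0,0,-1,0,0,1],[0,0,-1,0,0,1],[0,0,-0.6,0,0,1],[0,0,0,0,0,1],[0,0,0,0,0,1],[0,0,0,0,0,1]]'
python3 -m handwheel '[[0,0,0,0,0,1],[0,0,0,0,0,1],[0,0,0,0,0,1],[0,0,0,0,0,1],[0,0,0,0,0,1],[0,0,0,0,0,1],[0,0,0,0,0,1],[0,0,0,0,0,1]]'
python3 -m handwheel '[[0,0,0,0,0,1],[0,0,0,0,0,1],[0,0,0,0,0,1],[0,0,0,0,0,1],[0,0,0,0,0,1],[0,0,0,0,0,1],[0,0,0,0,0,1],[0,0,0,0,0,1]]' 0.9
python3 -c "
from h import *
go(.525,-.355,.2,-92)"
```

```text
clock: 30.02
position: [0.5729, 0.015, 0.1044]
ee_rot: [-2.065, -2.367, 0.0]
force: [0.5, -1.0, -0.0]
width: 0.729
gripper_force: 0.0
clock: 30.68
position: [0.5731, 0.015, 0.1961]
ee_rot: [2.64, 1.702, 0.001]
force: [-0.3, -0.2, -0.4]
width: 0.725
gripper_force: 0.0
clock: 31.35
position: [0.5729, 0.0151, 0.1957]
ee_rot: [-3.007, -0.909, -0.0]
force: [0.4, 0.3, -0.8]
width: 0.731
gripper_force: 0.0
clock: 32.02
position: [0.5729, 0.0151, 0.1956]
ee_rot: [-3.141, -0.045, -0.0]
force: [0.6, -0.1, 0.6]
width: 0.9
gripper_force: 0.0
t=32.0 pos [0.5729 0.0151 0.1956] yaw -88.4 tilt 0.02 w 0.900 | turn units 0.91 | shift units now [-2.92 18.43 -0.22] after turn [-1.75 18.58 -0.22]
```

```bash
python3 -m handwheel '[[-0.15,1,0,0,0,0],[-0.15,1,0,0,0,0],[-0.15,1,0,0,0,0],[-0.15,1,0,0,0,0],[-0.15,1,0,0,0,0],[-0.15,1,0,0,0,0],[-0.15,1,0,0,0,0],[-0.15,1,0,0,0,0]]'
python3 -m handwheel '[[-0.15,1,0,0,0,0],[-0.15,1,0,0,0,0],[-0.15,1,0,0,0,0],[-0.15,1,0,0,0,0],[-0.15,1,0,0,0,0],[-0.15,1,0,0,0,0],[-0.15,1,0,0,0,0],[-0.15,1,0,0,0,0]]'
python3 -m handwheel '[[-0.15,1,0,0,0,0],[-0.15,1,0,0,0,0],[0,0.4,0,0,0,0],[0,0,0,0,0,0],[0,0,0,0,0,0]]'
python3 - <<'E'
from h import *
b=wflat('sheet1',(.595,-.355),.005,'w10.png')
go(b[1],b[2],.002,b[3])
wflat('panel1',(.6,-.235),.008)
E
```

```text
clock: 32.68
position: [0.5539, -0.1465, 0.1957]
ee_rot: [-3.141, -0.05, -0.0]
force: [0.2, 0.2, -0.3]
width: 0.901
gripper_force: 0.0
clock: 33.35
position: [0.535, -0.3072, 0.1957]
ee_rot: [-3.141, -0.05, -0.0]
force: [-0.2, 0.2, 0.7]
width: 0.901
gripper_force: 0.0
clock: 33.77
position: [0.531, -0.3538, 0.1953]
ee_rot: [-3.14, -0.05, -0.0]
force: [0.0, 0.7, -0.4]
width: 0.898
gripper_force: 0.0
sheet1 [np.float64(0.0026), np.float64(0.5955), np.float64(-0.3524), np.float64(86.9076), np.float64(57.6667), np.float64(101.3796), [10, 9, 140], array([280., 114.]), np.float64(0.71)]
t=33.9 pos [ 0.5314 -0.3527  0.1954] yaw -88.1 tilt 0.07 w 0.900 | turn units 1.25 | shift units now [3.2  0.11 9.67] after turn [ 3.2  -0.17  9.67]
panel1 [np.float64(0.0008), np.float64(0.6007), np.float64(-0.2354), np.float64(-76.0815), np.float64(58.3603), np.float64(100.4523), [14, 8, 242], array([155., 104.]), np.float64(0.88)]
```

```bash
python3 -m handwheel '[[0,0,0.7,0,0,0.62],[0,0,0.7,0,0,0.63],[0.8,-0.04,1,0,0,0],[0.8,-0.04,1,0,0,0],[0.8,-0.04,1,0,0,0],[0.8,-0.05,1,0,0,0],[0,0,1,0,0,0],[0,0,1,0,0,0]]' 0.9 14
python3 -m handwheel '[[0,0,1,0,0,0],[0,0,0.8,0,0,0],[0,0,0.43,0,0,0],[0,0,0,0,0,0],[0,0,0,0,0,0],[0,0,0,0,0,0]]'
python3 -c "
from h import *
go(.5955,-.3524,.002,86.9)"
```

```text
clock: 34.63
position: [0.5964, -0.353, 0.0463]
ee_rot: [-3.14, 0.084, -0.001]
force: [0.1, -0.1, 0.8]
width: 0.897
gripper_force: 0.0
clock: 35.13
position: [0.5954, -0.3545, 0.0034]
ee_rot: [3.14, -0.086, 0.001]
force: [-0.1, 0.2, 0.6]
width: 0.902
gripper_force: 0.0
t=35.1 pos [ 0.5954 -0.3545  0.0034] yaw -93.2 tilt 0.05 w 0.902 | turn units -0.01 | shift units now [-0.   -0.1   0.07] after turn [-0.   -0.1   0.07]
```

```bash
python3 -m handwheel '[[0,0,0.05,0,0,0],[0,0,0,0,0,0],[0,0,0,0,0,0],[0,0,0,0,0,0],[0,0,0,0,0,0],[0,0,0,0,0,0],[0,0,0,0,0,0],[0,0,0,0,0,0]]' 0.3 14
python3 -m handwheel '[[0,0,-0.3,0,0,0],[0,0,-1,0,0,0],[0,0,-1,0,0,0],[0,0,-1,0,0,0],[0,0,-1,0,0,0],[0,0,-1,0,0,0],[0,0,-1,0,0,0],[0,0,-0.3,0,0,-0.26]]'
python3 -m handwheel '[[0,0,0,0,0,-1],[0,0,0,0,0,-1],[0,0,0,0,0,-1],[0,0,0,0,0,-1],[0,0,0,0,0,-1],[0,0,0,0,0,-1],[0,0,0,0,0,-1],[0,0,0,0,0,-1]]'
python3 -m handwheel '[[0,0,0,0,0,-1],[0,0,0,0,0,-1],[0,0,0,0,0,-1],[0,0,0,0,0,-1],[0,0,0,0,0,-1],[0,0,0,0,0,-1],[0,0,0,0,0,-1],[0,0,0,0,0,-1]]'
python3 -m handwheel '[[0,0,0,0,0,-1],[0,0,0,0,0,-1],[0,0,0,0,0,-1],[0,0,0,0,0,-1],[0,0,0,0,0,-1],[0,0,0,0,0,-1],[0,0,0,0,0,-1],[0,0,0,0,0,-1]]'
python3 -m handwheel '[[0,0,0,0,0,-1],[0,0,0,0,0,0],[0,0,0,0,0,0]]'
python3 - <<'E'
from h import *
held([-.003])
go(.5724,.015,.13,7.85)
E
```

```text
clock: 35.8
position: [0.5948, -0.3548, 0.0019]
ee_rot: [3.14, -0.088, 0.0]
force: [0.4, 0.5, 3.4]
width: 0.604
gripper_force: 14.0
clock: 36.47
position: [0.5963, -0.3556, 0.1375]
ee_rot: [3.139, -0.059, 0.007]
force: [0.9, -0.1, 0.2]
width: 0.604
gripper_force: 14.0
clock: 37.13
position: [0.5944, -0.3548, 0.133]
ee_rot: [-3.033, -0.816, 0.001]
force: [0.9, -0.2, 0.3]
width: 0.605
gripper_force: 14.0
clock: 37.8
position: [0.5944, -0.3548, 0.133]
ee_rot: [-2.691, -1.62, 0.001]
force: [-0.6, -0.1, 0.4]
width: 0.603
gripper_force: 14.0
clock: 38.47
position: [0.5944, -0.3548, 0.133]
ee_rot: [-2.14, -2.299, 0.0]
force: [0.1, -0.5, 0.3]
width: 0.605
gripper_force: 14.0
clock: 38.72
position: [0.5945, -0.3549, 0.1331]
ee_rot: [-2.066, -2.366, -0.0]
force: [0.1, -1.0, -0.0]
width: 0.601
gripper_force: 14.0
corners [[216.10000610351562, 160.39999389648438], [343.1000061035156, 160.5]] w 127.02 freept [[0.0498, -0.0278, -0.0004], [0.0498, 0.0282, -0.0004]]
zz -0.003 [[0.0502, -0.0273], [0.0501, 0.0277]]
t=38.8 pos [ 0.5945 -0.3549  0.1333] yaw 7.7 tilt 0.03 w 0.604 | turn units -0.03 | shift units now [18.47  1.39  0.17] after turn [18.47  1.43  0.17]
```

```bash
python3 -m handwheel '[[1,0.08,0,0,0,0],[1,0.08,0,0,0,0],[1,0.08,0,0,0,0],[1,0.08,0,0,0,0],[1,0.08,0,0,0,0],[1,0.08,0,0,0,0],[1,0.08,0,0,0,0],[1,0.08,0,0,0,0]]'
python3 -m handwheel '[[1,0.08,0,0,0,0],[1,0.08,0,0,0,0],[1,0.08,0,0,0,0],[1,0.08,0,0,0,0],[1,0.08,0,0,0,0],[1,0.08,0,0,0,0],[1,0.08,0,0,0,0],[1,0.08,0,0,0,0]]'
python3 -m handwheel '[[1,0.08,0,0,0,0],[1,0.07,0,0,0,0],[0.47,0,0,0,0,0],[0,0,0,0,0,0],[0,0,0,0,0,0],[0,0,0,0,0,0]]'
python3 - <<'E'
from h import *
held([-.003]); go(.5724,.015,.032,7.85)
d=cam('wrist'); save(d,'w11.png')
E
```

```text
clock: 39.43
position: [0.5855, -0.1936, 0.1337]
ee_rot: [2.066, 2.366, -0.0]
force: [0.3, -0.2, -0.2]
width: 0.609
gripper_force: 14.0
clock: 40.1
position: [0.5763, -0.0334, 0.1338]
ee_rot: [2.066, 2.366, 0.0]
force: [0.6, -0.2, -0.4]
width: 0.604
gripper_force: 14.0
clock: 40.6
position: [0.5728, 0.0133, 0.1335]
ee_rot: [2.066, 2.366, -0.001]
force: [-0.1, 0.1, 0.0]
width: 0.608
gripper_force: 14.0
corners [[212.89999389648438, 163.8000030517578], [341.1000061035156, 160.10000610351562]] w 128.23 freept [[0.0486, -0.0289, -0.0023], [0.0501, 0.027, -0.0019]]
zz -0.003 [[0.0487, -0.0288], [0.0503, 0.0268]]
t=40.6 pos [0.5728 0.0131 0.1335] yaw 7.7 tilt 0.06 w 0.605 | turn units -0.04 | shift units now [ 0.1  -0.01  5.07] after turn [ 0.1  -0.01  5.07]
```

```bash
python3 -m handwheel '[[0.06,0,1,0,0,0],[0,0,1,0,0,0],[0,0,0.7,0,0,0],[0,0,0.5,0,0,0],[0,0,0.5,0,0,0],[0,0,0.5,0,0,0],[0,0,0.5,0,0,0],[0,0,0.15,0,0,0]]'
python3 -m handwheel '[[0,0,0.1,0,0,0],[0,0,0,0,0,0],[0,0,0,0,0,0]]'
python3 -m handwheel '[[0,0,0.05,0,0,0],[0,0,0,0,0,0]]'
python3 -m handwheel '[[0,0,0.05,0,0,0],[0,0,0,0,0,0]]'
```

```text
clock: 41.37
position: [0.572, 0.0158, 0.0353]
ee_rot: [-2.064, -2.367, 0.002]
force: [-0.0, 0.3, -0.0]
width: 0.607
gripper_force: 14.0
clock: 41.62
position: [0.5729, 0.0163, 0.0351]
ee_rot: [2.064, 2.368, 0.001]
force: [-0.2, -0.0, -0.7]
width: 0.607
gripper_force: 14.0
clock: 41.78
position: [0.5728, 0.0163, 0.0341]
ee_rot: [2.064, 2.368, 0.001]
force: [-0.3, -0.4, 0.1]
width: 0.603
gripper_force: 14.0
clock: 41.95
position: [0.5725, 0.0161, 0.0328]
ee_rot: [2.064, 2.368, 0.0]
force: [-1.1, -0.3, -1.1]
width: 0.601
gripper_force: 14.0
```

```bash
python3 -m handwheel '[[0,0,0.05,0,0,0],[0,0,0,0,0,0]]'
python3 -m handwheel '[[0,0,0.05,0,0,0],[0,0,0,0,0,0]]'
python3 -m handwheel '[[0,0,0.03,0,0,0],[0,0,0,0,0,0]]'
```

```text
clock: 42.12
position: [0.5724, 0.0162, 0.0316]
ee_rot: [-2.064, -2.368, 0.0]
force: [-0.2, -0.3, -0.6]
width: 0.607
gripper_force: 14.0
clock: 42.28
position: [0.5726, 0.0162, 0.0308]
ee_rot: [2.064, 2.368, 0.0]
force: [-0.9, -0.9, 1.5]
width: 0.605
gripper_force: 14.0
clock: 42.45
position: [0.5726, 0.0162, 0.0308]
ee_rot: [2.064, 2.368, -0.0]
force: [-2.2, -0.3, 7.8]
width: 0.603
gripper_force: 14.0
```

```bash
python3 -m handwheel '[[0,0,0,0,0,0],[0,0,0,0,0,0],[0,0,0,0,0,0],[0,0,-0.3,0,0,0],[0,0,-0.7,0,0,0],[0,0,-1,0,0,0],[0,0,-1,0,0,0],[0,0,-1,0,0,0]]' 0.73
python3 -m handwheel '[[0,0,-1,0,0,1],[0,0,-1,0,0,1],[0,0,-1,0,0,1],[0,0,-1,0,0,1],[0,0,-0.3,0,0,1],[0,0,0,0,0,1],[0,0,0,0,0,1],[0,0,0,0,0,1]]'
python3 -m handwheel '[[0,0,0,0,0,1],[0,0,0,0,0,1],[0,0,0,0,0,1],[0,0,0,0,0,1],[0,0,0,0,0,1],[0,0,0,0,0,1],[0,0,0,0,0,1],[0,0,0,0,0,1]]'
python3 -m handwheel '[[0,0,0,0,0,1],[0,0,0,0,0,1],[0,0,0,0,0,1],[0,0,0,0,0,1],[0,0,0,0,0,1],[0,0,0,0,0,0],[0,0,0,0,0,0]]' 0.9
python3 -c "
from h import *
go(.537,-.251,.2,-76)"
```

```text
clock: 43.12
position: [0.5723, 0.0164, 0.1112]
ee_rot: [-2.063, -2.368, 0.0]
force: [-0.3, 0.3, 0.5]
width: 0.73
gripper_force: 0.0
clock: 43.78
position: [0.5725, 0.0163, 0.1967]
ee_rot: [2.64, 1.703, 0.001]
force: [0.2, -0.7, 0.1]
width: 0.73
gripper_force: 0.0
clock: 44.45
position: [0.5724, 0.0164, 0.1964]
ee_rot: [-3.007, -0.91, -0.0]
force: [0.0, 0.3, -0.4]
width: 0.732
gripper_force: 0.0
clock: 45.03
position: [0.5724, 0.0164, 0.1964]
ee_rot: [3.118, 0.383, 0.0]
force: [0.1, 0.4, 0.5]
width: 0.901
gripper_force: 0.0
t=45.0 pos [0.5724 0.0164 0.1964] yaw -76.0 tilt 0.01 w 0.901 | turn units -0.00 | shift units now [-4.95 12.54 -0.18] after turn [-4.95 12.54 -0.18]
```

```bash
python3 -m handwheel '[[-0.4,1,0,0,0,0],[-0.4,1,0,0,0,0],[-0.4,1,0,0,0,0],[-0.4,1,0,0,0,0],[-0.4,1,0,0,0,0],[-0.4,1,0,0,0,0],[-0.4,1,0,0,0,0],[-0.4,1,0,0,0,0]]'
python3 -m handwheel '[[-0.4,1,0,0,0,0],[-0.4,1,0,0,0,0],[-0.4,1,0,0,0,0],[-0.4,1,0,0,0,0],[-0.1,0.5,0,0,0,0],[0,0,0,0,0,0],[0,0,0,0,0,0],[0,0,0,0,0,0]]'
python3 - <<'E'
from h import *
b=wflat('panel1',(.6,-.235),.008)
go(b[1],b[2],.0025,b[3])
E
```

```text
clock: 45.7
position: [0.5484, -0.1554, 0.1963]
ee_rot: [-3.118, -0.383, -0.0]
force: [1.4, 0.2, 0.6]
width: 0.901
gripper_force: 0.0
clock: 46.37
position: [0.5377, -0.2481, 0.1962]
ee_rot: [-3.117, -0.383, -0.001]
force: [0.0, 0.1, -0.7]
width: 0.901
gripper_force: 0.0
panel1 [np.float64(0.0005), np.float64(0.6004), np.float64(-0.2347), np.float64(-76.0248), np.float64(55.9066), np.float64(99.668), [14, 8, 245], array([282., 114.]), np.float64(0.9)]
t=46.5 pos [ 0.5377 -0.2481  0.1962] yaw -76.0 tilt 0.04 w 0.899 | turn units 0.01 | shift units now [3.2  0.11 9.69] after turn [3.2  0.11 9.69]
```

```bash
python3 -m handwheel '[[0.8,0.03,1,0,0,0],[0.8,0.03,1,0,0,0],[0.8,0.03,1,0,0,0],[0.8,0.02,1,0,0,0],[0,0,1,0,0,0],[0,0,1,0,0,0],[0,0,1,0,0,0],[0,0,1,0,0,0]]' 0.9 14
python3 -m handwheel '[[0,0,1,0,0,0],[0,0,0.66,0,0,0],[0,0,0,0,0,0],[0,0,0,0,0,0],[0,0,0,0,0,0],[0,0,0,0,0,0]]'
python3 -c "
from h import *
go(.6004,-.2347,.0025,-76)"
python3 -m handwheel '[[0,0,0,0,0,0],[0,0,0,0,0,0],[0,0,0,0,0,0],[0,0,0,0,0,0],[0,0,0,0,0,0],[0,0,0,0,0,0],[0,0,0,0,0,0],[0,0,0,0,0,0]]' 0.3 14
python3 -m handwheel '[[0,0,-0.3,0,0,0],[0,0,-1,0,0,0],[0,0,-1,0,0,0],[0,0,-1,0,0,0],[0,0,-1,0,0,0],[0,0,-1,0,0,0],[0,0,-1,0,0,0],[0,0,-0.3,0,0,0]]'
python3 -m handwheel '[[0,0,0,0,0,-1],[0,0,0,0,0,-1],[0,0,0,0,0,-1],[0,0,0,0,0,-1],[0,0,0,0,0,-1],[0,0,0,0,0,-1],[0,0,0,0,0,-1],[0,0,0,0,0,-1]]'
python3 -m handwheel '[[0,0,0,0,0,-1],[0,0,0,0,0,-1],[0,0,0,0,0,-1],[0,0,0,0,0,-1],[0,0,0,0,0,-1],[0,0,0,0,0,-1],[0,0,0,0,0,-1],[0,0,0,0,0,-1]]'
python3 -m handwheel '[[0,0,0,0,0,-1],[0,0,0,0,0,-1],[0,0,0,0,0,-1],[0,0,0,0,0,-1],[0,0,0,0,0,-0.96],[0,0,0,0,0,0],[0,0,0,0,0,0]]'
python3 - <<'E'
from h import *
held([-.0055],(216,163,344,163)); go(.5724,.015,.13,7.85)
E
```

```text
clock: 47.13
position: [0.6003, -0.2352, 0.0352]
ee_rot: [-3.118, -0.382, -0.0]
force: [-0.4, -0.2, 0.5]
width: 0.898
gripper_force: 0.0
clock: 47.63
position: [0.6003, -0.2364, 0.0034]
ee_rot: [3.118, 0.38, 0.001]
force: [0.0, -1.5, 0.2]
width: 0.898
gripper_force: 0.0
t=47.6 pos [ 0.6003 -0.2364  0.0034] yaw -76.1 tilt 0.04 w 0.898 | turn units -0.03 | shift units now [ 0.02 -0.08  0.04] after turn [ 0.02 -0.08  0.04]
clock: 48.3
position: [0.5999, -0.2368, 0.003]
ee_rot: [3.119, 0.379, 0.0]
force: [0.3, -0.6, 0.8]
width: 0.608
gripper_force: 14.0
clock: 48.97
position: [0.6015, -0.2372, 0.1385]
ee_rot: [3.117, 0.378, 0.007]
force: [1.0, -0.1, -0.2]
width: 0.607
gripper_force: 14.0
clock: 49.63
position: [0.5995, -0.2368, 0.1342]
ee_rot: [-2.891, -1.228, 0.001]
force: [-0.0, 0.3, -0.8]
width: 0.607
gripper_force: 14.0
clock: 50.3
position: [0.5995, -0.2368, 0.1342]
ee_rot: [-2.44, -1.978, 0.001]
force: [-0.7, 0.2, -0.5]
width: 0.609
gripper_force: 14.0
clock: 50.88
position: [0.5995, -0.2369, 0.1343]
ee_rot: [-2.07, -2.362, 0.0]
force: [0.4, 0.4, 0.3]
width: 0.606
gripper_force: 14.0
corners [[213.60000610351562, 159.5], [345.1000061035156, 159.60000610351562]] w 131.46 freept [[0.0509, -0.0279, -0.0057], [0.0509, 0.0281, -0.0057]]
zz -0.0055 [[0.0509, -0.0279], [0.0509, 0.0281]]
t=50.9 pos [ 0.5996 -0.2368  0.1345] yaw 7.5 tilt 0.03 w 0.606 | turn units -0.08 | shift units now [12.66  0.3   0.23] after turn [12.66  0.37  0.23]
```

```bash
python3 -m handwheel '[[1,0.03,0,0,0,-0.08],[1,0.03,0,0,0,0],[1,0.03,0,0,0,0],[1,0.03,0,0,0,0],[1,0.03,0,0,0,0],[1,0.03,0,0,0,0],[1,0.03,0,0,0,0],[1,0.03,0,0,0,0]]'
python3 -m handwheel '[[1,0.03,0,0,0,0],[1,0.03,0,0,0,0],[1,0.03,0,0,0,0],[1,0.03,0,0,0,0],[0.6,0,0,0,0,0],[0,0,0,0,0,0],[0,0,0,0,0,0],[0,0,0,0,0,0]]'
python3 - <<'E'
from h import *
held([-.0055],(214,160,345,160)); go(.5724,.015,.037,7.85)
d=cam('wrist'); save(d,'w12.png')
E
```

```text
clock: 51.6
position: [0.5822, -0.0767, 0.1349]
ee_rot: [2.063, 2.369, -0.0]
force: [-0.2, 0.2, -0.4]
width: 0.608
gripper_force: 14.0
clock: 52.27
position: [0.5722, 0.0122, 0.1347]
ee_rot: [2.063, 2.369, -0.001]
force: [0.1, -0.2, -0.0]
width: 0.606
gripper_force: 14.0
corners [[213.60000610351562, 159.10000610351562], [344.8999938964844, 158.89999389648438]] w 131.3 freept [[0.0511, -0.0279, -0.0054], [0.0512, 0.0281, -0.0054]]
zz -0.0055 [[0.0511, -0.0279], [0.0512, 0.028]]
t=52.3 pos [0.5722 0.012  0.1347] yaw 7.9 tilt 0.06 w 0.603 | turn units 0.01 | shift units now [0.15 0.03 4.89] after turn [0.15 0.03 4.89]
```

View pics/w12.png

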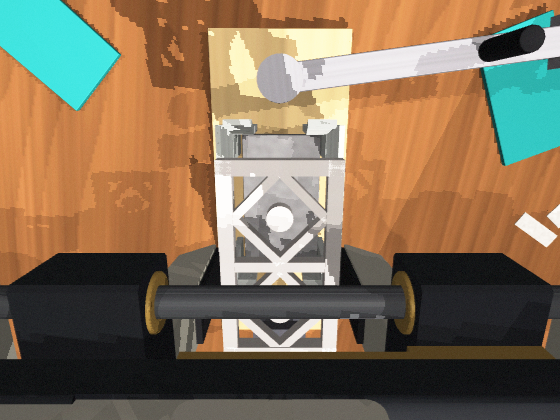

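The held panel's front edge is at (213–345, 159), square over the nest with the grey sheet seated below it. The keeper is still wide open.

```bash
python3 -m handwheel '[[0.1,0.03,1,0,0,0],[0,0,1,0,0,0],[0,0,0.7,0,0,0],[0,0,0.5,0,0,0],[0,0,0.5,0,0,0],[0,0,0.5,0,0,0],[0,0,0.5,0,0,0],[0,0,0,0,0,0]]'
python3 -m handwheel '[[0,0,0.1,0,0,0],[0,0,0,0,0,0],[0,0,0,0,0,0]]'
python3 -m handwheel '[[0,0,0.05,0,0,0],[0,0,0,0,0,0]]'
python3 -m handwheel '[[0,0,0.04,0,0,0],[0,0,0,0,0,0]]'
```

```text
clock: 53.03
position: [0.5714, 0.0154, 0.0391]
ee_rot: [-2.06, -2.37, 0.003]
force: [-0.9, -0.5, -0.8]
width: 0.607
gripper_force: 14.0
clock: 53.28
position: [0.5727, 0.0159, 0.0394]
ee_rot: [2.06, 2.371, 0.001]
force: [0.1, 0.5, -0.3]
width: 0.607
gripper_force: 14.0
clock: 53.45
position: [0.5726, 0.0158, 0.0382]
ee_rot: [2.061, 2.371, 0.001]
force: [-0.6, -0.4, 0.4]
width: 0.608
gripper_force: 14.0
clock: 53.62
position: [0.5724, 0.0158, 0.0372]
ee_rot: [2.061, 2.371, 0.0]
force: [0.3, -0.0, -1.1]
width: 0.612
gripper_force: 14.0
```

```bash
python3 -m handwheel '[[0,0,0.04,0,0,0],[0,0,0,0,0,0]]'
python3 -m handwheel '[[0,0,0.03,0,0,0],[0,0,0,0,0,0]]'
```

```text
clock: 53.78
position: [0.5724, 0.0158, 0.0369]
ee_rot: [2.061, 2.371, -0.0]
force: [-1.7, -0.7, 7.5]
width: 0.607
gripper_force: 14.0
clock: 53.95
position: [0.5724, 0.0158, 0.0369]
ee_rot: [2.06, 2.37, -0.0]
force: [-4.7, -1.0, 13.5]
width: 0.605
gripper_force: 14.0
```

```bash
python3 -m handwheel '[[0,0,0,0,0,0],[0,0,0,0,0,0],[0,0,0,0,0,0],[0,0,-0.3,0,0,0],[0,0,-0.7,0,0,0],[0,0,-1,0,0,0],[0,0,-1,0,0,0],[0,0,-1,0,0,0]]' 0.73
python3 -m handwheel '[[0,0,-1,0,0,1],[0,0,-1,0,0,1],[0,0,-1,0,0,1],[0,0,-1,0,0,1],[0,0,0,0,0,1],[0,0,0,0,0,1],[0,0,0,0,0,1],[0,0,0,0,0,1]]'
python3 -m handwheel '[[0,0,0,0,0,1],[0,0,0,0,0,1],[0,0,0,0,0,1],[0,0,0,0,0,1],[0,0,0,0,0,1],[0,0,0,0,0,1],[0,0,0,0,0,1],[0,0,0,0,0,1]]'
python3 -m handwheel '[[0,0,0,0,0,1],[0,0,0,0,0,1],[0,0,0,0,0,1],[0,0,0,0,0,1],[0,0,0,0,0,1],[0,0,0,0,0,1],[0,0,0,0,0,1],[0,0,0,0,0,1]]' 0.9
python3 -m handwheel '[[0,0,0,0,0,1],[0,0,0,0,0,0],[0,0,0,0,0,0]]'
python3 -c "
from h import *
go(.4,-.37,.2,-92)"
```

```text
clock: 54.62
position: [0.5721, 0.016, 0.1168]
ee_rot: [-2.06, -2.371, 0.0]
force: [0.7, 0.6, -0.4]
width: 0.727
gripper_force: 0.0
clock: 55.28
position: [0.5723, 0.0159, 0.1962]
ee_rot: [2.637, 1.707, 0.001]
force: [-0.0, 0.2, -0.2]
width: 0.729
gripper_force: 0.0
clock: 55.95
position: [0.5722, 0.016, 0.196]
ee_rot: [-3.005, -0.914, -0.0]
force: [1.0, -0.1, 0.5]
width: 0.732
gripper_force: 0.0
clock: 56.62
position: [0.5722, 0.0161, 0.196]
ee_rot: [-3.141, -0.05, 0.0]
force: [-1.0, -0.1, -0.6]
width: 0.899
gripper_force: 0.0
clock: 56.87
position: [0.5722, 0.0161, 0.196]
ee_rot: [-3.141, 0.051, -0.0]
force: [-1.2, -0.2, -0.3]
width: 0.899
gripper_force: 0.0
t=56.9 pos [0.5722 0.0161 0.196 ] yaw -91.8 tilt 0.01 w 0.899 | turn units 0.04 | shift units now [-7.99 19.57 -0.2 ] after turn [-7.93 19.59 -0.2 ]
```

```bash
python3 -m handwheel '[[-0.4,1,0,0,0,0],[-0.4,1,0,0,0,0],[-0.4,1,0,0,0,0],[-0.4,1,0,0,0,0],[-0.4,1,0,0,0,0],[-0.4,1,0,0,0,0],[-0.4,1,0,0,0,0],[-0.4,1,0,0,0,0]]'
python3 -m handwheel '[[-0.4,1,0,0,0,0],[-0.4,1,0,0,0,0],[-0.4,1,0,0,0,0],[-0.4,1,0,0,0,0],[-0.4,1,0,0,0,0],[-0.4,1,0,0,0,0],[-0.4,1,0,0,0,0],[-0.4,1,0,0,0,0]]'
python3 -m handwheel '[[-0.4,1,0,0,0,0],[-0.4,1,0,0,0,0],[-0.4,1,0,0,0,0],[-0.4,0.6,0,0,0,0],[0,0,0,0,0,0],[0,0,0,0,0,0],[0,0,0,0,0,0]]'
python3 - <<'E'
from h import *
b=wflat('sheet1',(.464,-.37),.005,'w13.png')
go(b[1],b[2],.002,b[3])
E
```

```text
clock: 57.53
position: [0.5023, -0.1427, 0.1959]
ee_rot: [-3.141, 0.05, -0.0]
force: [0.5, -0.4, 0.6]
width: 0.9
gripper_force: 0.0
clock: 58.2
position: [0.4328, -0.3004, 0.1959]
ee_rot: [-3.141, 0.05, -0.0]
force: [-0.4, -0.1, 1.0]
width: 0.901
gripper_force: 0.0
clock: 58.78
position: [0.3994, -0.3694, 0.1958]
ee_rot: [-3.141, 0.051, -0.001]
force: [-0.2, -0.2, 0.0]
width: 0.9
gripper_force: 0.0
sheet1 [np.float64(0.0024), np.float64(0.466), np.float64(-0.3688), np.float64(88.1103), np.float64(56.9933), np.float64(99.1452), [10, 8, 191], array([276., 112.]), np.float64(0.91)]
t=58.9 pos [ 0.3996 -0.3691  0.1958] yaw -91.8 tilt 0.04 w 0.897 | turn units 0.01 | shift units now [ 3.31 -0.12  9.69] after turn [ 3.31 -0.12  9.69]
```

```bash
python3 -m handwheel '[[0.83,-0.03,1,0,0,0],[0.83,-0.03,1,0,0,0],[0.83,-0.03,1,0,0,0],[0.82,-0.03,1,0,0,0],[0,0,1,0,0,0],[0,0,1,0,0,0],[0,0,1,0,0,0],[0,0,1,0,0,0]]' 0.9 14
python3 -m handwheel '[[0,0,1,0,0,0],[0,0,0.7,0,0,0],[0,0,0,0,0,0],[0,0,0,0,0,0],[0,0,0,0,0,0],[0,0,0,0,0,0]]'
python3 -c "
from h import *
go(.466,-.3688,.002,88.1)"
python3 -m handwheel '[[0,0,0,0,0,0],[0,0,0,0,0,0],[0,0,0,0,0,0],[0,0,0,0,0,0],[0,0,0,0,0,0],[0,0,0,0,0,0],[0,0,0,0,0,0],[0,0,0,0,0,0]]' 0.3 14
python3 -m handwheel '[[0,0,-0.3,0,0,0],[0,0,-1,0,0,0],[0,0,-1,0,0,0],[0,0,-1,0,0,0],[0,0,-1,0,0,0],[0,0,-1,0,0,0],[0,0,-1,0,0,0],[0,0,-0.5,0,0,0]]'
python3 -m handwheel '[[0,0,0,0,0,-1],[0,0,0,0,0,-1],[0,0,0,0,0,-1],[0,0,0,0,0,-1],[0,0,0,0,0,-1],[0,0,0,0,0,-1],[0,0,0,0,0,-1],[0,0,0,0,0,-1]]'
python3 -m handwheel '[[0,0,0,0,0,-1],[0,0,0,0,0,-1],[0,0,0,0,0,-1],[0,0,0,0,0,-1],[0,0,0,0,0,-1],[0,0,0,0,0,-1],[0,0,0,0,0,-1],[0,0,0,0,0,-1]]'
python3 -m handwheel '[[0,0,0,0,0,-1],[0,0,0,0,0,-1],[0,0,0,0,0,-1],[0,0,0,0,0,-1],[0,0,0,0,0,-1],[0,0,0,0,0,-1],[0,0,0,0,0,-1],[0,0,0,0,0,-1]]'
python3 -m handwheel '[[0,0,0,0,0,-0.9],[0,0,0,0,0,0],[0,0,0,0,0,0]]'
python3 - <<'E'
from h import *
held([-.003]); go(.5724,.015,.13,7.85)
E
```

```text
clock: 59.55
position: [0.466, -0.3691, 0.0348]
ee_rot: [-3.141, 0.051, -0.001]
force: [0.7, 0.1, 0.3]
width: 0.903
gripper_force: 0.0
clock: 60.05
position: [0.4656, -0.3697, 0.0018]
ee_rot: [-3.141, 0.053, -0.001]
force: [-0.9, -0.7, 0.0]
width: 0.9
gripper_force: 0.0
t=60.0 pos [ 0.4656 -0.3697  0.0018] yaw -91.9 tilt 0.02 w 0.900 | turn units -0.01 | shift units now [ 0.02 -0.04 -0.01] after turn [ 0.02 -0.04 -0.01]
clock: 60.72
position: [0.465, -0.3703, 0.0018]
ee_rot: [3.141, -0.055, 0.0]
force: [-1.0, 0.2, 0.7]
width: 0.605
gripper_force: 14.0
clock: 61.38
position: [0.4659, -0.3709, 0.1406]
ee_rot: [3.139, -0.055, 0.004]
force: [-0.7, 0.2, 0.0]
width: 0.607
gripper_force: 14.0
clock: 62.05
position: [0.4648, -0.3702, 0.1375]
ee_rot: [-3.033, -0.818, 0.001]
force: [0.8, -0.5, -0.5]
width: 0.604
gripper_force: 14.0
clock: 62.72
position: [0.4648, -0.3702, 0.1375]
ee_rot: [-2.69, -1.623, 0.0]
force: [0.3, -0.3, -1.4]
width: 0.604
gripper_force: 14.0
clock: 63.38
position: [0.4648, -0.3703, 0.1375]
ee_rot: [-2.138, -2.301, 0.0]
force: [-0.1, 0.3, -0.2]
width: 0.605
gripper_force: 14.0
clock: 63.63
position: [0.4648, -0.3703, 0.1375]
ee_rot: [-2.071, -2.361, -0.0]
force: [0.6, -0.6, -1.2]
width: 0.602
gripper_force: 14.0
corners [[215.6999969482422, 158.3000030517578], [343.6000061035156, 158.8000030517578]] w 127.9 freept [[0.0509, -0.0278, -0.0013], [0.0507, 0.0282, -0.0013]]
zz -0.003 [[0.0511, -0.0275], [0.0509, 0.0279]]
t=63.7 pos [ 0.4649 -0.3703  0.1375] yaw 7.5 tilt 0.02 w 0.604 | turn units -0.09 | shift units now [18.4   7.84  0.38] after turn [18.35  7.96  0.38]
```

```bash
python3 -m handwheel '[[0,0,0,0,0,-0.09],[1,0.43,0,0,0,0],[1,0.43,0,0,0,0],[1,0.43,0,0,0,0],[1,0.43,0,0,0,0],[1,0.43,0,0,0,0],[1,0.43,0,0,0,0],[1,0.43,0,0,0,0]]'
python3 -m handwheel '[[1,0.43,0,0,0,0],[1,0.43,0,0,0,0],[1,0.43,0,0,0,0],[1,0.43,0,0,0,0],[1,0.43,0,0,0,0],[1,0.43,0,0,0,0],[1,0.43,0,0,0,0],[1,0.43,0,0,0,0]]'
python3 -m handwheel '[[1,0.43,0,0,0,0],[1,0.43,0,0,0,0],[1,0.43,0,0,0,0],[0.3,0.22,0,0,0,0],[0,0,0,0,0,0],[0,0,0,0,0,0],[0,0,0,0,0,0]]'
python3 - <<'E'
from h import *
held([-.003],(215,159,343,159)); go(.5724,.015,.045,7.85)
d=cam('wrist'); save(d,'w14.png')
E
```

```text
clock: 64.35
position: [0.5054, -0.2223, 0.1378]
ee_rot: [2.063, 2.369, -0.0]
force: [-0.3, -0.8, -0.9]
width: 0.604
gripper_force: 14.0
clock: 65.02
position: [0.5514, -0.0542, 0.1378]
ee_rot: [2.063, 2.369, -0.0]
force: [0.7, -0.0, 0.8]
width: 0.605
gripper_force: 14.0
clock: 65.6
position: [0.5717, 0.0125, 0.1375]
ee_rot: [2.064, 2.368, -0.002]
force: [0.3, 0.3, -0.9]
width: 0.607
gripper_force: 14.0
corners [[214.1999969482422, 160.5], [342.5, 158.89999389648438]] w 128.36 freept [[0.05, -0.0283, -0.0021], [0.0507, 0.0277, -0.0019]]
zz -0.003 [[0.0501, -0.0282], [0.0508, 0.0275]]
t=65.7 pos [0.5716 0.0124 0.1375] yaw 7.8 tilt 0.07 w 0.606 | turn units -0.00 | shift units now [0.13 0.06 4.62] after turn [0.13 0.06 4.62]
```

```bash
python3 -m handwheel '[[0.1,0.05,1,0,0,0],[0,0,1,0,0,0],[0,0,0.6,0,0,0],[0,0,0.5,0,0,0],[0,0,0.5,0,0,0],[0,0,0.5,0,0,0],[0,0,0.3,0,0,0],[0,0,0,0,0,0]]'
python3 -m handwheel '[[0,0,0.1,0,0,0],[0,0,0,0,0,0],[0,0,0,0,0,0]]'
python3 -m handwheel '[[0,0,0.05,0,0,0],[0,0,0,0,0,0]]'
python3 -m handwheel '[[0,0,0.05,0,0,0],[0,0,0,0,0,0]]'
```

```text
clock: 66.37
position: [0.572, 0.0162, 0.0485]
ee_rot: [-2.061, -2.37, 0.002]
force: [-0.1, 0.3, -1.2]
width: 0.604
gripper_force: 14.0
clock: 66.62
position: [0.573, 0.0165, 0.0482]
ee_rot: [2.061, 2.37, 0.001]
force: [0.3, -0.3, -0.7]
width: 0.603
gripper_force: 14.0
clock: 66.78
position: [0.5729, 0.0164, 0.047]
ee_rot: [2.061, 2.37, 0.0]
force: [0.5, -0.3, -0.8]
width: 0.602
gripper_force: 14.0
clock: 66.95
position: [0.5726, 0.0163, 0.0457]
ee_rot: [2.062, 2.37, -0.0]
force: [-0.9, -0.8, -0.5]
width: 0.602
gripper_force: 14.0
```

```bash
python3 -m handwheel '[[0,0,0.05,0,0,0],[0,0,0,0,0,0]]'
python3 -m handwheel '[[0,0,0.05,0,0,0],[0,0,0,0,0,0]]'
python3 -m handwheel '[[0,0,0.03,0,0,0],[0,0,0,0,0,0]]'
```

```text
clock: 67.12
position: [0.5726, 0.0163, 0.0446]
ee_rot: [2.062, 2.37, -0.0]
force: [0.2, 0.6, 0.5]
width: 0.601
gripper_force: 14.0
clock: 67.28
position: [0.5727, 0.0164, 0.0438]
ee_rot: [2.062, 2.37, 0.0]
force: [-0.3, -0.7, 0.2]
width: 0.608
gripper_force: 14.0
clock: 67.45
position: [0.5727, 0.0164, 0.0437]
ee_rot: [2.061, 2.37, -0.0]
force: [-2.9, -0.1, 7.5]
width: 0.604
gripper_force: 14.0
```

```bash
python3 -m handwheel '[[0,0,0,0,0,0],[0,0,0,0,0,0],[0,0,0,0,0,0],[0,0,-0.3,0,0,0],[0,0,-0.7,0,0,0],[0,0,-1,0,0,0],[0,0,-1,0,0,0],[0,0,-1,0,0,0]]' 0.73
python3 -m handwheel '[[0,0,-1,0,0,0],[0,0,-1,0,0,0],[0,0,-1,0,0,0],[0,0,-0.7,0,0,0],[1,-0.22,0,0,0,0],[1,-0.22,0,0,0,0],[1,-0.22,0,0,0,0],[1,-0.22,0,0,0,0]]'
python3 -m handwheel '[[1,-0.22,0,0,0,0],[1,-0.22,0,0,0,0],[1,-0.22,0,0,0,0],[1,-0.22,0,0,0,0],[1,-0.22,0,0,0,0],[1,-0.22,0,0,0,0],[1,-0.22,0,0,0,0],[1,-0.22,0,0,0,0]]' 0.9
python3 -m handwheel '[[1,-0.22,0,0,0,0],[0.3,-0.1,0,0,0,0],[0,0,0,0,0,0],[0,0,0,0,0,0],[0,0,0,0,0,0]]'
python3 - <<'E'
from h import *
b=wflat('panel1',(.478,.341),.008,'w15.png')
go(b[1],b[2],.0025,b[3])
E
```

```text
clock: 68.12
position: [0.5725, 0.0165, 0.1242]
ee_rot: [-2.061, -2.37, 0.0]
force: [-0.2, 0.4, 0.1]
width: 0.727
gripper_force: 0.0
clock: 68.78
position: [0.5437, 0.0939, 0.1976]
ee_rot: [2.062, 2.37, 0.0]
force: [0.2, 0.4, 0.1]
width: 0.73
gripper_force: 0.0
clock: 69.45
position: [0.4866, 0.2476, 0.1975]
ee_rot: [2.061, 2.371, 0.0]
force: [-0.1, -0.6, 0.0]
width: 0.902
gripper_force: 0.0
clock: 69.87
position: [0.4779, 0.2701, 0.197]
ee_rot: [2.063, 2.368, -0.001]
force: [-0.1, -0.4, -0.7]
width: 0.899
gripper_force: 0.0
panel1 [np.float64(0.0045), np.float64(0.4794), np.float64(0.3453), np.float64(-79.4162), np.float64(56.9002), np.float64(101.1457), [15, 3, 253], array([293., 104.]), np.float64(0.78)]
t=70.0 pos [0.4779 0.2701 0.197 ] yaw 7.8 tilt 0.05 w 0.901 | turn units 21.82 | shift units now [3.72 0.59 9.72] after turn [ 0.77 -3.68  9.72]
```

```bash
python3 -m handwheel '[[0,0,0.3,0,0,-1],[0,0,0.3,0,0,-1],[0,0,0.3,0,0,-1],[0,0,0.3,0,0,-1],[0,0,0.3,0,0,-1],[0,0,0.3,0,0,-1],[0,0,0.3,0,0,-1],[0,0,0.3,0,0,-1]]' 0.9
python3 -m handwheel '[[0,0,0.3,0,0,-1],[0,0,0.3,0,0,-1],[0,0,0.3,0,0,-1],[0,0,0.3,0,0,-1],[0,0,0.3,0,0,-1],[0,0,0.3,0,0,-1],[0,0,0.3,0,0,-1],[0,0,0.3,0,0,-1]]'
python3 -m handwheel '[[0,0,0,0,0,-1],[0,0,0,0,0,-1],[0,0,0,0,0,-1],[0,0,0,0,0,-1],[0,0,0,0,0,-1],[0,0,0,0,0,-1],[0,0,0,0,0,-1],[0,0,0,0,0,-0.2]]'
python3 -m handwheel '[[-0.2,0.92,0,0,0,0],[-0.2,0.92,0,0,0,0],[-0.2,0.92,0,0,0,0],[-0.17,0.92,0,0,0,0],[0,0,1,0,0,0],[0,0,1,0,0,0],[0,0,1,0,0,0],[0,0,1,0,0,0]]'
python3 -m handwheel '[[0,0,0.7,0,0,0],[0,0,0,0,0,0],[0,0,0,0,0,0],[0,0,0,0,0,0],[0,0,0,0,0,0]]'
python3 -c "
from h import *
go(.4794,.3453,.0025,100.6)"
```

```text
clock: 70.63
position: [0.4777, 0.2705, 0.1487]
ee_rot: [1.326, 2.848, -0.001]
force: [0.5, 0.1, 0.1]
width: 0.902
gripper_force: 0.0
clock: 71.3
position: [0.4778, 0.2704, 0.1007]
ee_rot: [0.49, 3.103, -0.001]
force: [-0.4, 0.3, 0.5]
width: 0.898
gripper_force: 0.0
clock: 71.97
position: [0.4778, 0.2704, 0.1008]
ee_rot: [0.297, -3.127, 0.001]
force: [-0.8, 0.3, -0.1]
width: 0.898
gripper_force: 0.0
clock: 72.63
position: [0.4791, 0.3461, 0.0201]
ee_rot: [-0.29, 3.128, -0.001]
force: [-0.7, 1.1, -1.4]
width: 0.9
gripper_force: 0.0
clock: 73.05
position: [0.4792, 0.3474, 0.0084]
ee_rot: [-0.294, 3.126, 0.002]
force: [0.2, 0.3, 0.5]
width: 0.905
gripper_force: 0.0
t=73.0 pos [0.4792 0.3474 0.0084] yaw 100.7 tilt 0.11 w 0.905 | turn units 0.03 | shift units now [ 0.01 -0.11  0.29] after turn [ 0.01 -0.11  0.29]
```

```bash
python3 -m handwheel '[[0,-0.1,0.27,0,0,0],[0,0,0,0,0,0],[0,0,0,0,0,0]]'
python3 -m handwheel '[[0,0,0,0,0,0],[0,0,0,0,0,0],[0,0,0,0,0,0],[0,0,0,0,0,0],[0,0,0,0,0,0],[0,0,0,0,0,0],[0,0,0,0,0,0],[0,0,0,0,0,0]]' 0.3 14
python3 -m handwheel '[[0,0,-0.3,0,0,0],[0,0,-1,0,0,0],[0,0,-1,0,0,0],[0,0,-1,0,0,0],[0,0,-1,0,0,0],[0,0,-1,0,0,0],[0,0,-1,0,0,0],[0,0,-0.5,0,0,0.2]]'
python3 -m handwheel '[[0,0,0,0,0,1],[0,0,0,0,0,1],[0,0,0,0,0,1],[0,0,0,0,0,1],[0,0,0,0,0,1],[0,0,0,0,0,1],[0,0,0,0,0,1],[0,0,0,0,0,1]]'
python3 -m handwheel '[[0,0,0,0,0,1],[0,0,0,0,0,1],[0,0,0,0,0,1],[0,0,0,0,0,1],[0,0,0,0,0,1],[0,0,0,0,0,1],[0,0,0,0,0,1],[0,0,0,0,0,1]]'
python3 -m handwheel '[[0,0,0,0,0,1],[0,0,0,0,0,1],[0,0,0,0,0,1],[0,0,0,0,0,1],[0,0,0,0,0,1],[0,0,0,0,0,1],[0,0,0,0,0,1],[0,0,0,0,0,0]]'
python3 -m handwheel '[[0,0,0,0,0,0],[0,0,0,0,0,0]]'
python3 - <<'E'
from h import *
held([-.0055],(214,161,345,161)); go(.5724,.015,.13,7.85)
E
```

```text
clock: 73.3
position: [0.479, 0.3444, 0.0017]
ee_rot: [-0.294, 3.128, -0.001]
force: [-0.8, -0.1, 0.6]
width: 0.902
gripper_force: 0.0
clock: 73.97
position: [0.4789, 0.3449, 0.0018]
ee_rot: [-0.295, 3.128, 0.0]
force: [-0.3, -0.0, 0.3]
width: 0.608
gripper_force: 14.0
clock: 74.63
position: [0.4792, 0.3456, 0.1404]
ee_rot: [-0.273, 3.128, 0.002]
force: [0.1, -0.9, -0.8]
width: 0.603
gripper_force: 14.0
clock: 75.3
position: [0.4787, 0.3446, 0.1374]
ee_rot: [-0.606, -3.082, 0.001]
force: [-0.4, 0.3, -1.0]
width: 0.601
gripper_force: 14.0
clock: 75.97
position: [0.4787, 0.3446, 0.1374]
ee_rot: [-1.433, -2.796, 0.001]
force: [-0.3, 0.2, -0.8]
width: 0.606
gripper_force: 14.0
clock: 76.63
position: [0.4786, 0.3447, 0.1376]
ee_rot: [2.066, 2.367, -0.001]
force: [-0.2, -0.3, -0.4]
width: 0.612
gripper_force: 14.0
clock: 76.8
position: [0.4788, 0.3447, 0.1376]
ee_rot: [2.059, 2.373, -0.001]
force: [-0.0, -0.5, -0.2]
width: 0.606
gripper_force: 14.0
corners [[213.6999969482422, 166.5], [345.29998779296875, 166.60000610351562]] w 131.64 freept [[0.0481, -0.0278, -0.0067], [0.0481, 0.0282, -0.0067]]
zz -0.0055 [[0.0479, -0.0281], [0.0479, 0.0284]]
t=76.8 pos [0.4788 0.3447 0.1376] yaw 8.1 tilt 0.02 w 0.608 | turn units 0.06 | shift units now [-16.98   2.32   0.38] after turn [-16.97   2.38   0.38]
```

```bash
python3 -m handwheel '[[-1,0.14,0,0,0,0.06],[-1,0.14,0,0,0,0],[-1,0.14,0,0,0,0],[-1,0.14,0,0,0,0],[-1,0.14,0,0,0,0],[-1,0.14,0,0,0,0],[-1,0.14,0,0,0,0],[-1,0.14,0,0,0,0]]'
python3 -m handwheel '[[-1,0.14,0,0,0,0],[-1,0.14,0,0,0,0],[-1,0.14,0,0,0,0],[-1,0.14,0,0,0,0],[-1,0.14,0,0,0,0],[-1,0.14,0,0,0,0],[-1,0.14,0,0,0,0],[-1,0.14,0,0,0,0]]'
python3 -m handwheel '[[-0.87,0.1,0,0,0,0],[0,0,0,0,0,0],[0,0,0,0,0,0],[0,0,0,0,0,0],[0,0,0,0,0,0]]'
python3 - <<'E'
from h import *
held([-.0055],(214,166,345,166)); go(.5724,.015,.05,7.85)
E
```

```text
clock: 77.52
position: [0.5229, 0.1883, 0.1377]
ee_rot: [-2.065, -2.367, 0.0]
force: [-0.0, -0.2, -0.9]
width: 0.608
gripper_force: 14.0
clock: 78.18
position: [0.5666, 0.0327, 0.1377]
ee_rot: [-2.065, -2.367, -0.0]
force: [0.5, -0.1, -0.9]
width: 0.605
gripper_force: 14.0
clock: 78.6
position: [0.5705, 0.018, 0.1378]
ee_rot: [-2.064, -2.368, -0.001]
force: [0.0, 0.7, -0.6]
width: 0.605
gripper_force: 14.0
corners [[214.60000610351562, 165.89999389648438], [345.20001220703125, 165.5]] w 130.6 freept [[0.0482, -0.0277, -0.0054], [0.0483, 0.0283, -0.0054]]
zz -0.0055 [[0.0482, -0.0277], [0.0484, 0.0283]]
t=78.7 pos [0.5705 0.0181 0.1378] yaw 7.8 tilt 0.03 w 0.605 | turn units -0.00 | shift units now [-0.17  0.07  4.39] after turn [-0.17  0.07  4.39]
```

```bash
python3 -m handwheel '[[-0.08,0.07,1,0,0,0],[0,0,1,0,0,0],[0,0,0.5,0,0,0],[0,0,0.5,0,0,0],[0,0,0.5,0,0,0],[0,0,0.5,0,0,0],[0,0,0.2,0,0,0],[0,0,0,0,0,0]]'
python3 -m handwheel '[[0,0,0.08,0,0,0],[0,0,0,0,0,0],[0,0,0,0,0,0]]'
python3 -m handwheel '[[0,0,0.05,0,0,0],[0,0,0,0,0,0]]'
python3 -m handwheel '[[0,0,0.05,0,0,0],[0,0,0,0,0,0]]'
```

```text
clock: 79.32
position: [0.5718, 0.0154, 0.0528]
ee_rot: [-2.066, -2.366, 0.002]
force: [-0.7, 0.0, -1.0]
width: 0.606
gripper_force: 14.0
clock: 79.57
position: [0.5727, 0.0155, 0.0526]
ee_rot: [2.066, 2.366, 0.001]
force: [0.1, 0.2, -0.4]
width: 0.605
gripper_force: 14.0
clock: 79.73
position: [0.5725, 0.0153, 0.0513]
ee_rot: [2.067, 2.366, 0.0]
force: [-0.0, -0.3, 0.2]
width: 0.606
gripper_force: 14.0
clock: 79.9
position: [0.5724, 0.0154, 0.0501]
ee_rot: [2.067, 2.366, -0.0]
force: [0.3, -0.0, -0.6]
width: 0.608
gripper_force: 14.0
```

```bash
python3 -m handwheel '[[0,0,0.04,0,0,0],[0,0,0,0,0,0]]'
python3 -m handwheel '[[0,0,0.04,0,0,0],[0,0,0,0,0,0]]'
```

```text
clock: 80.07
position: [0.5723, 0.0154, 0.0492]
ee_rot: [-2.067, -2.366, 0.0]
force: [-0.2, 0.2, -1.1]
width: 0.61
gripper_force: 14.0
clock: 80.23
position: [0.5724, 0.0154, 0.0487]
ee_rot: [2.067, 2.366, -0.0]
force: [-0.9, -1.0, 2.3]
width: 0.607
gripper_force: 14.0
```

```bash
python3 -m handwheel '[[0,0,0,0,0,0],[0,0,0,0,0,0],[0,0,0,0,0,0],[0,0,-0.3,0,0,0],[0,0,-0.7,0,0,0],[0,0,-1,0,0,0],[0,0,-1,0,0,0],[0,0,-1,0,0,0]]' 0.73
python3 -m handwheel '[[0,0,-1,0,0,0],[0,0,-1,0,0,0],[0,0,-1,0,0,0],[0,0,-0.5,0,0,0],[0,0,0,0,0,0],[0,0,0,0,0,0]]' 0.45
python3 - <<'E'
from h import *
d=cam('wrist'); save(d,'w16.png',(150,20,400,300),2)
print([(back(d,r['point'][0]*560,r['point'][1]*420,.098).round(4).tolist(),round(r['score'],2)) for r in place_of('keeper_handle','wrist')[:1]])
go(.6709,.1295,.09,105.35)
E
```

```text
clock: 80.9
position: [0.5722, 0.0155, 0.1297]
ee_rot: [-2.066, -2.366, 0.0]
force: [-0.2, -0.4, 0.7]
width: 0.731
gripper_force: 0.0
clock: 81.4
position: [0.5724, 0.0153, 0.1984]
ee_rot: [2.066, 2.366, 0.0]
force: [-0.2, -0.4, 0.0]
width: 0.454
gripper_force: 0.0
[([0.6707, 0.1273, 0.098], 0.7)]
t=81.5 pos [0.5716 0.0151 0.1973] yaw 7.7 tilt 0.11 w 0.454 | turn units 20.59 | shift units now [5.   5.7  5.35] after turn [ 6.3  -4.19  5.37]
```

View pics/w16.png

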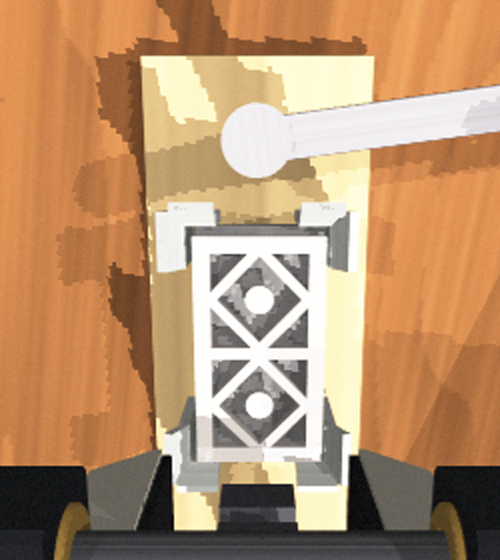

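The top panel lies flat between the guides. Next I close the keeper.

```bash
python3 -m handwheel '[[0,0,0,0,0,-1],[0,0,0,0,0,-1],[0,0,0,0,0,-1],[0,0,0,0,0,-1],[0,0,0,0,0,-1],[0,0,0,0,0,-1],[0,0,0,0,0,-1],[0,0,0,0,0,-1]]' 0.45
python3 -m handwheel '[[0,0,0,0,0,-1],[0,0,0,0,0,-1],[0,0,0,0,0,-1],[0,0,0,0,0,-1],[0,0,0,0,0,-1],[0,0,0,0,0,-1],[0,0,0,0,0,-1],[0,0,0,0,0,-1]]'
python3 -m handwheel '[[0,0,0,0,0,-1],[0,0,0,0,0,-1],[0,0,0,0,0,-1],[0,0,0,0,0,-1],[0,0,0,0,0,-1],[0,0,0,0,0,-1],[0,0,0,0,0,-1],[0,0,0,0,0,-1]]'
python3 -m handwheel '[[-0.9,0.6,0,0,0,-0.4],[-0.9,0.6,0,0,0,0],[-0.9,0.6,0,0,0,0],[-0.9,0.6,0,0,0,0],[-0.9,0.6,0,0,0,0],[-0.9,0.6,0,0,0,0],[-0.9,0.6,0,0,0,0],[0,0,0,0,0,0]]'
python3 -m handwheel '[[0,0,0,0,0,0],[0,0,0,0,0,0]]'
python3 -c "
from h import *
go(.6709,.129,.092,105.35)"
```

```text
clock: 82.17
position: [0.5716, 0.0152, 0.197]
ee_rot: [-1.328, -2.845, 0.002]
force: [0.7, 0.9, 0.3]
width: 0.445
gripper_force: 0.0
clock: 82.83
position: [0.5717, 0.0153, 0.197]
ee_rot: [-0.493, -3.1, 0.0]
force: [0.8, 0.1, -0.1]
width: 0.449
gripper_force: 0.0
clock: 83.5
position: [0.5717, 0.0153, 0.1971]
ee_rot: [0.381, -3.116, -0.001]
force: [-0.3, 0.0, -0.4]
width: 0.448
gripper_force: 0.0
clock: 84.17
position: [0.6726, 0.1333, 0.1965]
ee_rot: [0.424, -3.111, -0.004]
force: [-1.7, -0.1, -0.2]
width: 0.45
gripper_force: 0.0
clock: 84.33
position: [0.6714, 0.1288, 0.1972]
ee_rot: [0.419, -3.111, 0.001]
force: [-0.0, 0.3, -0.0]
width: 0.449
gripper_force: 0.0
t=84.3 pos [0.6714 0.1288 0.1972] yaw 105.3 tilt 0.12 w 0.449 | turn units -0.00 | shift units now [0.01 0.02 5.26] after turn [0.01 0.02 5.26]
```

```bash
python3 -m handwheel '[[0,0,1,0,0,0],[0,0,1,0,0,0],[0,0,1,0,0,0],[0,0,1,0,0,0],[0,0,0.7,0,0,0],[0,0,0.55,0,0,0],[0,0,0,0,0,0],[0,0,0,0,0,0]]'
python3 -m handwheel '[[0,0,0,0,0,0],[0,0,0,0,0,0],[0,0,0,0,0,0],[0,0,0,0,0,0],[0,0,0,0,0,0],[0,0,0,0,0,0]]' 0 20
python3 -m handwheel '[[0.014,-0.2,0,0,0,0.5],[0.014,-0.4,0,0,0,1],[0.014,-0.4,0,0,0,1],[0.014,-0.4,0,0,0,1],[0.014,-0.4,0,0,0,1],[0.014,-0.4,0,0,0,1],[0.014,-0.4,0,0,0,1],[0.014,-0.4,0,0,0,1]]'
python3 -m handwheel '[[0.014,-0.4,0,0,0,1],[0.014,-0.4,0,0,0,1],[0.014,-0.4,0,0,0,1],[0.014,-0.4,0,0,0,1],[0.014,-0.4,0,0,0,1],[0.014,-0.4,0,0,0,1],[0.014,-0.4,0,0,0,1],[0.014,-0.4,0,0,0,1]]'
python3 - <<'E'
from h import *
go(.6484,.0256,.086,7.85)
p=np.array(observe()['position']); v=p-[.5608,.0992,0]; print(np.hypot(*v[:2]),np.degrees(np.arctan2(v[1],v[0]))+90-7.85)
E
```

```text
clock: 85.0
position: [0.672, 0.1289, 0.0935]
ee_rot: [0.418, -3.113, 0.0]
force: [0.1, -0.6, 0.1]
width: 0.45
gripper_force: 0.0
clock: 85.5
position: [0.6723, 0.1294, 0.0939]
ee_rot: [-0.419, 3.113, -0.0]
force: [-0.4, -0.8, 1.8]
width: 0.124
gripper_force: 20.0
clock: 86.17
position: [0.6724, 0.0699, 0.0939]
ee_rot: [0.406, 3.115, 0.001]
force: [-1.2, 0.7, 2.4]
width: 0.125
gripper_force: 20.0
clock: 86.83
position: [0.6401, 0.0154, 0.0939]
ee_rot: [1.249, 2.882, 0.001]
force: [0.4, 0.4, 1.7]
width: 0.124
gripper_force: 20.0
t=86.8 pos [0.6401 0.0154 0.0939] yaw 43.1 tilt 0.04 w 0.124 | turn units 8.82 | shift units now [0.09 0.65 0.4 ] after turn [0.45 0.48 0.4 ]
0.11535990336878811 35.55728804606995
```

```bash
python3 -m handwheel '[[0.014,-0.4,0,0,0,1],[0.014,-0.4,0,0,0,1],[0.014,-0.4,0,0,0,1],[0.014,-0.4,0,0,0,1],[0.014,-0.4,0,0,0,1],[0.014,-0.4,0,0,0,1],[0.014,-0.4,0,0,0,1],[0.014,-0.2,0,0,0,0.5]]'
python3 -m handwheel '[[0,-0.2,0,0,0,0.5],[0,-0.2,0,0,0,0.5],[0,-0.1,0,0,0,0.25],[0,-0.1,0,0,0,0],[0,0,0,0,0,0],[0,0,0,0,0,0]]'
python3 - <<'E'
from h import *
go(.5724,.015,.086,7.85)
s=observe(); print(s['force'])
p=np.array(s['position']); v=p-[.5608,.0992,0]; print(np.hypot(*v[:2]),np.degrees(np.arctan2(v[1],v[0]))+90-7.85)
E
```

```text
clock: 87.5
position: [0.5872, -0.0133, 0.0939]
ee_rot: [1.953, 2.459, -0.001]
force: [0.9, -2.8, 0.2]
width: 0.121
gripper_force: 20.0
clock: 88.0
position: [0.5762, -0.0154, 0.0938]
ee_rot: [2.053, 2.377, -0.0]
force: [0.6, -4.7, 4.6]
width: 0.125
gripper_force: 20.0
t=88.0 pos [ 0.5762 -0.0154  0.0938] yaw 8.3 tilt 0.06 w 0.125 | turn units 0.12 | shift units now [1.53 0.03 0.39] after turn [1.53 0.02 0.39]
[ 0.63778305 -4.65446913  4.62604277]
0.11564156468963332 -0.17515392573176847
```

```bash
python3 -m handwheel '[[0,-0.1,0,0,0,0],[0,0,0,0,0,0],[0,0,0,0,0,0]]'
python3 -m handwheel '[[0,-0.1,0,0,0,0],[0,0,0,0,0,0],[0,0,0,0,0,0]]'
```

```text
clock: 88.25
position: [0.5757, -0.0155, 0.0939]
ee_rot: [2.053, 2.375, 0.003]
force: [5.0, -3.5, 0.5]
width: 0.127
gripper_force: 20.0
clock: 88.5
position: [0.5757, -0.0154, 0.094]
ee_rot: [2.052, 2.374, 0.008]
force: [13.7, -3.4, -6.4]
width: 0.121
gripper_force: 20.0
```

```bash
python3 -m handwheel '[[0,0.15,0,0,0,0],[0,0,0,0,0,0],[0,0,0,0,0,0],[0,0,-1,0,0,0],[0,0,-1,0,0,0],[0,0,-1,0,0,0],[0,0,-1,0,0,0],[0,0,-1,0,0,0]]' 0.45
python3 -m handwheel '[[-1,0,0,0,0,0],[-1,0,0,0,0,0],[-1,0,0,0,0,0],[-1,0,0,0,0,0],[-1,0,0,0,0,0],[-1,0,0,0,0,0],[0,0,0,0,0,0],[0,0,0,0,0,0]]'
python3 -m handwheel '[[0,0,0,0,0,0],[0,0,0,0,0,0]]'
python3 - <<'E'
from h import *
d=cam('wrist'); save(d,'w17.png',(150,20,430,250),2.5)
for l,z in [('fork_top',.091),('keeper_handle',.098)]:
    print(l,[(np.round(np.array(r['point'])*[560,420],1).tolist(),back(d,r['point'][0]*560,r['point'][1]*420,z).round(4).tolist(),round(r['score'],2)) for r in place_of(l,'wrist')[:2]])
g=cv2.medianBlur(cv2.cvtColor(d['image'],cv2.COLOR_RGB2GRAY),3)
go(.452,-.31,.2,7.85)
E
```

```text
clock: 89.17
position: [0.5741, -0.0142, 0.1941]
ee_rot: [-2.052, -2.377, 0.001]
force: [1.8, -0.5, -1.1]
width: 0.453
gripper_force: 0.0
clock: 89.83
position: [0.5917, -0.1343, 0.1929]
ee_rot: [-2.055, -2.374, 0.001]
force: [0.1, 0.5, -0.8]
width: 0.444
gripper_force: 0.0
clock: 90.0
position: [0.5921, -0.1319, 0.1935]
ee_rot: [-2.051, -2.378, -0.001]
force: [0.2, -0.6, -0.3]
width: 0.448
gripper_force: 0.0
fork_top [([280.6, 123.0], [0.5834, -0.0708, 0.091], 0.88)]
keeper_handle [([280.8, 34.7], [0.5753, -0.0155, 0.098], 0.87)]
t=90.2 pos [ 0.5923 -0.1325  0.1936] yaw 8.4 tilt 0.01 w 0.453 | turn units 0.14 | shift units now [-7.75 -8.24 -0.32] after turn [-7.83 -8.16 -0.32]
```

View pics/w17.png

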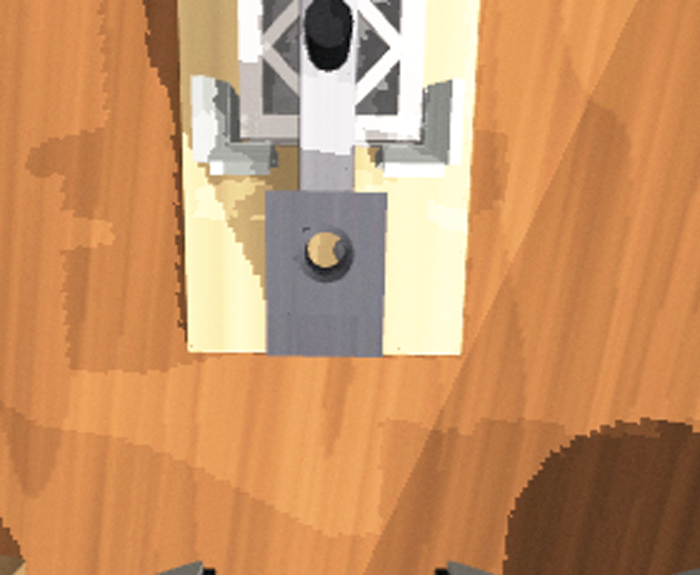

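The keeper is shut. Through the fork hole at about (281,121) I can see the plywood below, so the eye and fork holes line up. Next is the pin.

```bash
python3 -m handwheel '[[0,0,0,0,0,0.14],[-1,-1,0,0,0,0],[-1,-1,0,0,0,0],[-1,-1,0,0,0,0],[-1,-1,0,0,0,0],[-1,-1,0,0,0,0],[-1,-1,0,0,0,0],[-1,-1,0,0,0,0]]' 0.55
python3 -m handwheel '[[-0.8,-1,0,0,0,0],[0,-0.16,0,0,0,0],[0,0,0,0,0,0],[0,0,0,0,0,0],[0,0,0,0,0,0]]'
python3 - <<'E'
from h import *
d=cam('wrist'); save(d,'w18.png',(180,20,380,220),3)
for l,z in [('pin',.006),('stand',0)]:
    print(l,[(np.round(np.array(r['point'])*[560,420],1).tolist(),back(d,r['point'][0]*560,r['point'][1]*420,z).round(4).tolist(),round(r['score'],2)) for r in place_of(l,'wrist')[:2]])
for r in trace('pin','wrist')[:2]:
    m=r['region'].astype(np.uint8); c=max(cv2.findContours(m,0,1)[0],key=cv2.contourArea)
    print('trace',round(r['score'],2),cv2.minEnclosingCircle(c),cv2.boundingRect(c))
go(.452,-.24,.0645,7.85)
E
```

```text
clock: 90.82
position: [0.4717, -0.292, 0.1937]
ee_rot: [2.066, 2.366, -0.0]
force: [0.7, -0.1, -0.3]
width: 0.55
gripper_force: 0.0
clock: 91.23
position: [0.4528, -0.309, 0.1938]
ee_rot: [2.063, 2.368, 0.001]
force: [-0.1, -0.9, -0.6]
width: 0.549
gripper_force: 0.0
pin [([288.5, 108.7], [0.4512, -0.2374, 0.006], 0.65)]
stand [([288.7, 106.9], [0.4513, -0.2358, 0.0], 0.72)]
trace 0.78 ((291.0, 109.0), 15.297158241271973) (277, 94, 29, 31)
t=91.4 pos [ 0.4524 -0.3094  0.1936] yaw 7.9 tilt 0.02 w 0.551 | turn units 0.00 | shift units now [3.44 0.45 6.45] after turn [3.44 0.45 6.45]
```

View pics/w18.png

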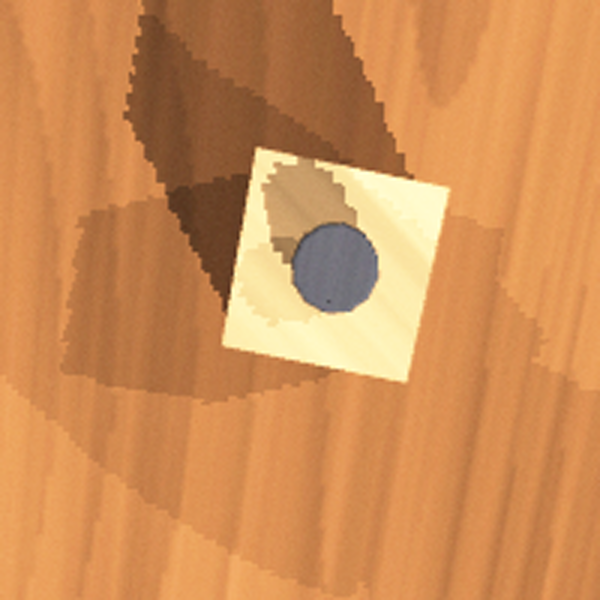

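Run:
```python
from h import *
d=cam('wrist'); p=back(d,291.4,108.8,.078); print(p.round(4)); go(p[0],p[1],.066,7.85)
```

```text
[ 0.451  -0.2376  0.078 ]
t=91.5 pos [ 0.4523 -0.3096  0.1935] yaw 7.8 tilt 0.01 w 0.544 | turn units -0.00 | shift units now [3.57 0.43 6.38] after turn [3.57 0.43 6.38]
```

```bash
python3 -m handwheel '[[0.9,0.11,0,0,0,0],[0.9,0.11,0,0,0,0],[0.9,0.11,0,0,0,0],[0.87,0.1,0,0,0,0],[0,0,1,0,0,0],[0,0,1,0,0,0],[0,0,1,0,0,0],[0,0,1,0,0,0]]' 0.55
python3 -m handwheel '[[0,0,1,0,0,0],[0,0,0.7,0,0,0],[0,0,0.5,0,0,0],[0,0,0,0,0,0],[0,0,0,0,0,0],[0,0,0,0,0,0]]'
python3 - <<'E'
from h import *
go(.451,-.2376,.0655,7.85)
E
```

```text
clock: 92.15
position: [0.4509, -0.238, 0.1129]
ee_rot: [2.064, 2.367, 0.0]
force: [0.5, -1.4, -0.7]
width: 0.549
gripper_force: 0.0
clock: 92.65
position: [0.4513, -0.2384, 0.0703]
ee_rot: [2.065, 2.366, 0.001]
force: [-0.4, -0.1, 0.1]
width: 0.552
gripper_force: 0.0
t=92.7 pos [ 0.4513 -0.2384  0.0703] yaw 7.8 tilt 0.07 w 0.552 | turn units -0.02 | shift units now [ 0.04 -0.01  0.24] after turn [ 0.04 -0.01  0.24]
```

```bash
python3 -m handwheel '[[0.04,0,0.22,0,0,0],[0,0,0,0,0,0],[0,0,0,0,0,0]]'
python3 -m handwheel '[[0,0,0,0,0,0],[0,0,0,0,0,0],[0,0,0,0,0,0],[0,0,0,0,0,0],[0,0,0,0,0,0],[0,0,0,0,0,0],[0,0,0,0,0,0],[0,0,0,0,0,0]]' 0 35
python3 -c "
from h import *
go(.451,-.2376,.0655,7.85)"
python3 -m handwheel '[[0,0,-0.3,0,0,0],[0,0,-1,0,0,0],[0,0,-1,0,0,0],[0,0,-1,0,0,0],[0,0,-1,0,0,0],[0,0,-1,0,0,0],[0,0,-0.5,0,0,0],[0,0,0,0,0,0]]'
python3 -m handwheel '[[0,0,0,0,0,0],[0,0,0,0,0,0]]'
python3 - <<'E'
from h import *
go(.5837,-.0697,.175,7.85)
E
```

```text
clock: 92.9
position: [0.4505, -0.2376, 0.0654]
ee_rot: [2.066, 2.366, -0.0]
force: [0.2, -0.3, -0.4]
width: 0.551
gripper_force: 0.0
clock: 93.57
position: [0.4505, -0.2376, 0.0652]
ee_rot: [2.066, 2.367, 0.0]
force: [0.7, 1.0, 0.8]
width: 0.222
gripper_force: 35.0
t=93.6 pos [ 0.4505 -0.2376  0.0652] yaw 7.8 tilt 0.01 w 0.222 | turn units -0.02 | shift units now [-0.    0.02 -0.01] after turn [-0.    0.02 -0.01]
clock: 94.23
position: [0.4516, -0.2379, 0.1833]
ee_rot: [2.064, 2.364, 0.001]
force: [0.9, 0.2, -1.4]
width: 0.227
gripper_force: 35.0
clock: 94.4
position: [0.4497, -0.2375, 0.18]
ee_rot: [-2.065, -2.365, 0.001]
force: [-0.7, 0.0, -0.7]
width: 0.226
gripper_force: 35.0
t=94.4 pos [ 0.4497 -0.2375  0.18  ] yaw 7.8 tilt 0.10 w 0.226 | turn units -0.02 | shift units now [7.41 7.77 0.25] after turn [7.4  7.79 0.25]
```

```bash
python3 -m handwheel '[[0.95,1,0,0,0,0],[0.95,1,0,0,0,0],[0.95,1,0,0,0,0],[0.95,1,0,0,0,0],[0.95,1,0,0,0,0],[0.95,1,0,0,0,0],[0.95,0.9,0,0,0,0],[0.76,0.87,0,0,0,0]]'
python3 -m handwheel '[[0,0,0,0,0,0],[0,0,0,0,0,0],[0,0,0,0,0,0],[0,0,0,0,0,0]]'
python3 - <<'E'
from h import *
go(.5837,-.0697,.153,7.85)
d=cam('wrist'); save(d,'w19.png',(180,60,380,420),1.6)
E
```

```text
clock: 95.07
position: [0.5843, -0.0676, 0.1794]
ee_rot: [-2.063, -2.366, 0.002]
force: [0.1, 0.1, 0.2]
width: 0.227
gripper_force: 35.0
clock: 95.4
position: [0.5835, -0.071, 0.1802]
ee_rot: [-2.067, -2.365, 0.003]
force: [-0.3, -0.6, -0.4]
width: 0.229
gripper_force: 35.0
t=95.4 pos [ 0.5835 -0.071   0.1802] yaw 7.7 tilt 0.11 w 0.229 | turn units -0.04 | shift units now [0.06 0.02 1.36] after turn [0.06 0.02 1.36]
```

View pics/w19.png

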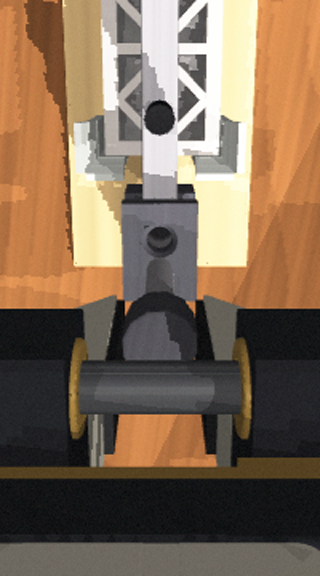

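The tip at about (279,219) is just short of the hole at (280,209), which fits since the tip is 30 mm above it. I have now viewed more than the 14 pictures allowed, so I'll use numbers only from here.

Run:
```python
from h import *
d=cam('wrist'); s=observe(); p=np.array(s['position'])
print('hole',back(d,280,209.4,.091).round(4), 'proj model',proj(d,[.5837,-.0697,.091]).round(1),'tip exp',proj(d,p-[0,0,.0592]).round(1))
print([(np.round(np.array(r['point'])*[560,420],1).tolist(),back(d,r['point'][0]*560,r['point'][1]*420,.091).round(4).tolist(),round(r['score'],2)) for r in place_of('fork_top','wrist')[:1]])
print('pin',[(np.round(np.array(r['point'])*[560,420],1).tolist(),back(d,r['point'][0]*560,r['point'][1]*420,p[2]-.0592).round(4).tolist(),round(r['score'],2)) for r in place_of('pin','wrist')[:1]])
go(.5837,-.0697,.153,7.85)
```

```text
hole [ 0.5832 -0.0694  0.091 ] proj model [[280.6 209.9]] tip exp [[280.6 225.1]]
[([279.9, 208.4], [0.5831, -0.0687, 0.091], 0.95)]
pin [([278.3, 225.6], [0.5824, -0.0715, 0.1216], 0.67)]
t=95.6 pos [ 0.584  -0.0706  0.1811] yaw 7.7 tilt 0.03 w 0.228 | turn units -0.04 | shift units now [ 0.05 -0.01  1.41] after turn [ 0.05 -0.01  1.41]
```

```bash
python3 -m handwheel '[[0.07,0,0.4,0,0,0],[0,0,0.5,0,0,0],[0,0,0.4,0,0,0],[0,0,0,0,0,0],[0,0,0,0,0,0]]'
python3 -m handwheel '[[0,0,0.15,0,0,0],[0,0,0.15,0,0,0],[0,0,0,0,0,0]]'
python3 -m handwheel '[[0,0,0.2,0,0,0],[0,0,0,0,0,0],[0,0,0,0,0,0]]'
```

```text
clock: 96.02
position: [0.5836, -0.0684, 0.1541]
ee_rot: [-2.065, -2.366, 0.002]
force: [0.1, 0.1, 0.0]
width: 0.223
gripper_force: 35.0
clock: 96.27
position: [0.584, -0.0684, 0.1487]
ee_rot: [-2.066, -2.367, 0.0]
force: [0.3, 0.5, -1.1]
width: 0.229
gripper_force: 35.0
clock: 96.52
position: [0.5841, -0.0684, 0.1449]
ee_rot: [-2.066, -2.367, 0.0]
force: [-0.2, 1.0, -0.4]
width: 0.223
gripper_force: 35.0
```

```bash
python3 -m handwheel '[[0,0,0.2,0,0,0],[0,0,0.2,0,0,0],[0,0,0,0,0,0],[0,0,0,0,0,0]]'
python3 -m handwheel '[[0,0,0.2,0,0,0],[0,0,0.2,0,0,0],[0,0,0,0,0,0],[0,0,0,0,0,0]]'
python3 -m handwheel '[[0,0,0.2,0,0,0],[0,0,0.2,0,0,0],[0,0,0,0,0,0],[0,0,0,0,0,0]]'
```

```text
clock: 96.85
position: [0.5839, -0.0684, 0.1367]
ee_rot: [-2.065, -2.366, 0.001]
force: [-0.9, -0.5, -1.2]
width: 0.221
gripper_force: 35.0
clock: 97.18
position: [0.5839, -0.0684, 0.1287]
ee_rot: [-2.065, -2.367, 0.001]
force: [-1.7, -1.2, -0.8]
width: 0.23
gripper_force: 35.0
clock: 97.52
position: [0.584, -0.0684, 0.1207]
ee_rot: [-2.065, -2.367, 0.001]
force: [-0.9, -0.6, -1.3]
width: 0.227
gripper_force: 35.0
```

```bash
python3 -m handwheel '[[0,0,0.2,0,0,0],[0,0,0.2,0,0,0],[0,0,0,0,0,0],[0,0,0,0,0,0]]'
python3 -m handwheel '[[0,0,0.2,0,0,0],[0,0,0.2,0,0,0],[0,0,0,0,0,0],[0,0,0,0,0,0]]'
python3 -m handwheel '[[0,0,0.2,0,0,0],[0,0,0.2,0,0,0],[0,0,0,0,0,0],[0,0,0,0,0,0]]'
```

```text
clock: 97.85
position: [0.5838, -0.0684, 0.1126]
ee_rot: [-2.065, -2.366, 0.001]
force: [-1.7, -0.9, -1.5]
width: 0.226
gripper_force: 35.0
clock: 98.18
position: [0.5833, -0.0684, 0.1045]
ee_rot: [-2.065, -2.366, 0.002]
force: [-3.8, -1.4, -3.0]
width: 0.225
gripper_force: 35.0
clock: 98.52
position: [0.5834, -0.0684, 0.0964]
ee_rot: [-2.065, -2.366, 0.002]
force: [-4.6, -1.6, -3.5]
width: 0.226
gripper_force: 35.0
```

```bash
python3 -m handwheel '[[0,0,0.1,0,0,0],[0,0,0,0,0,0],[0,0,0,0,0,0]]'
python3 -m handwheel '[[0,0,0.1,0,0,0],[0,0,0,0,0,0],[0,0,0,0,0,0]]'
```

```text
clock: 98.77
position: [0.5837, -0.0685, 0.0949]
ee_rot: [-2.066, -2.366, 0.001]
force: [-4.8, -1.7, -1.9]
width: 0.226
gripper_force: 35.0
clock: 99.02
position: [0.5839, -0.0686, 0.0942]
ee_rot: [2.066, 2.366, -0.002]
force: [-10.1, -2.1, 9.9]
width: 0.226
gripper_force: 35.1
```

```bash
python3 -m handwheel '[[0,0,0,0,0,0],[0,0,0,0,0,0],[0,0,0,0,0,0],[0,0,-0.5,0,0,0],[0,0,-1,0,0,0],[0,0,-0.5,0,0,0],[0,0,0,0,0,0],[0,0,0,0,0,0]]' 0.45
python3 -m handwheel '[[0,0,0,0,0,0],[0,0,0,0,0,0],[0,0,0,0,0,0],[0,0,0,0,0,0],[0,0,0,0,0,0],[0,0,0,0,0,0],[0,0,0,0,0,0]]' 0 20
python3 -m handwheel '[[0,0,0.5,0,0,0],[0,0,0.3,0,0,0],[0,0,0,0,0,0],[0,0,0,0,0,0]]'
python3 -c "
from h import *
go(.5834,-.0695,.107,7.85)"
```

```text
clock: 99.68
position: [0.585, -0.0683, 0.1339]
ee_rot: [2.065, 2.365, 0.002]
force: [0.2, 0.0, -0.1]
width: 0.448
gripper_force: 0.0
clock: 100.27
position: [0.5842, -0.0683, 0.133]
ee_rot: [-2.066, -2.367, 0.0]
force: [-0.7, 0.8, -0.1]
width: 0.019
gripper_force: 0.0
clock: 100.6
position: [0.5837, -0.0683, 0.1163]
ee_rot: [-2.065, -2.366, 0.001]
force: [-0.8, -0.1, -0.3]
width: 0.004
gripper_force: 0.0
t=100.6 pos [ 0.5837 -0.0683  0.1163] yaw 7.8 tilt 0.09 w 0.004 | turn units -0.02 | shift units now [-0.06 -0.02  0.46] after turn [-0.06 -0.02  0.46]
```

```bash
python3 -m handwheel '[[-0.05,0,0.3,0,0,0],[0,0,0,0,0,0],[0,0,0,0,0,0]]'
python3 -m handwheel '[[0,0,0.15,0,0,0],[0,0,0,0,0,0],[0,0,0,0,0,0]]'
python3 -m handwheel '[[0,0,0.1,0,0,0],[0,0,0,0,0,0],[0,0,0,0,0,0]]'
python3 -m handwheel '[[0,0,0.1,0,0,0],[0,0,0,0,0,0],[0,0,0,0,0,0]]'
```

```text
clock: 100.85
position: [0.5842, -0.0695, 0.1108]
ee_rot: [-2.066, -2.366, 0.001]
force: [0.2, -0.6, 0.5]
width: 0.005
gripper_force: 0.0
clock: 101.1
position: [0.5843, -0.0694, 0.1081]
ee_rot: [2.066, 2.367, -0.0]
force: [0.1, -0.2, 0.2]
width: 0.002
gripper_force: 0.0
clock: 101.35
position: [0.5846, -0.0693, 0.1074]
ee_rot: [2.065, 2.366, 0.0]
force: [-4.4, -1.0, 11.4]
width: 0.006
gripper_force: 5.9
clock: 101.6
position: [0.5847, -0.0693, 0.1071]
ee_rot: [2.064, 2.365, -0.0]
force: [-10.4, -0.9, 29.7]
width: 0.008
gripper_force: 15.0
```

```bash
python3 -m handwheel '[[0,0,-0.5,0,0,0],[0,0,-1,0,0,0],[0,0,-1,0,0,0],[0,0,-1,0,0,0],[0,0,-1,0,0,0],[0,0,-1,0,0,0],[-1,0,0,0,0,0],[-1,0,0,0,0,0]]'
python3 -m handwheel '[[-1,0,0,0,0,0],[0,0,0,0,0,0],[0,0,0,0,0,0],[0,0,0,0,0,0]]'
python3 - <<'E'
from h import *
d=cam('wrist')
for r in trace('pin','wrist')[:2]:
    m=r['region'].astype(np.uint8); c=max(cv2.findContours(m,0,1)[0],key=cv2.contourArea); x,y,w,h=cv2.boundingRect(c)
    print('pin',round(r['score'],2),(x,y,w,h),back(d,x+w/2,y+h/2,.107).round(4),'exp px dia',359*.022/(d['p'][2]-.107))
print('handle',[(back(d,r['point'][0]*560,r['point'][1]*420,.098).round(4).tolist(),round(r['score'],2)) for r in place_of('keeper_handle','wrist')[:1]])
for n in ['scene','side']:
    e=cam(n)
    for l in ['glue','bowl']: print(l,n,[(back(e,r['point'][0]*560,r['point'][1]*420,0).round(3).tolist(),round(r['score'],2)) for r in place_of(l,n)[:2]])
    print(n,[(back(e,r['point'][0]*560,r['point'][1]*420,.047).round(3).tolist(),round(r['score'],2)) for r in place_of('panel1',n)])
    print(n,[(o[3],o[-2]) for o in flats(n,'sheet1',.005)])
go(.5834,-.13,.2,7.85)
E
```

```text
clock: 102.27
position: [0.5908, -0.1078, 0.2161]
ee_rot: [2.061, 2.368, 0.003]
force: [0.6, -0.9, -0.4]
width: 0.005
gripper_force: 0.0
clock: 102.6
position: [0.5923, -0.1281, 0.2141]
ee_rot: [-2.065, -2.367, -0.001]
force: [-0.7, 1.3, 0.5]
width: 0.0
gripper_force: 0.0
pin 0.66 (263, 110, 29, 30) [ 0.5824 -0.0688  0.107 ] exp px dia 29.722905270169107
pin 0.4 (221, 0, 115, 164) [ 0.5792 -0.0396  0.107 ] exp px dia 29.722905270169107
handle [([0.5753, -0.0162, 0.098], 0.82)]
glue scene [([0.708, 0.29, -0.0], 0.68)]
bowl scene [([0.757, -0.227, 0.0], 0.67)]
scene [([0.579, 0.014, 0.047], 0.67), ([0.578, 0.031, 0.047], 0.55), ([0.599, 0.053, 0.047], 0.45), ([0.582, 0.026, 0.047], 0.4)]
scene [([381, 111], [88, 152, 150]), ([749, 120], [88, 154, 175]), ([547, -16], [17, 14, 173])]
glue side [([0.709, 0.296, 0.0], 0.88)]
bowl side [([0.752, -0.213, 0.0], 0.74)]
side [([0.554, 0.016, 0.047], 0.89), ([0.529, -0.023, 0.047], 0.58), ([0.539, -0.011, 0.047], 0.47), ([0.559, 0.007, 0.047], 0.44), ([0.557, -0.001, 0.047], 0.21)]
side [([742, 117], [87, 153, 144]), ([378, 106], [87, 153, 115])]
t=103.3 pos [ 0.5924 -0.1288  0.2141] yaw 7.8 tilt 0.00 w 0.005 | turn units -0.02 | shift units now [ 0.   -0.46  0.71] after turn [ 0.   -0.46  0.71]
```

Everything is in place, but the networks put the glue about 12 mm from its first reading. I'll check that by template matching against the first pictures.

Run:
```python
from h import *
for n,boxes in [('scene',{'glue':(282,280,312,336),'bowl':(160,200,202,232),'hammer':(345,300,442,378)}),('side',{'glue':(264,146,292,204),'bowl':(415,235,472,275),'hammer':(150,172,242,212)})]:
    a=cv2.imread(f'pics/{n}0.png'); b=cam(n)['image'][...,::-1].copy(); cv2.imwrite(f'pics/{n}9.png',b)
    for k,(x0,y0,x1,y1) in boxes.items():
        r=cv2.matchTemplate(b,a[y0:y1,x0:x1],cv2.TM_CCOEFF_NORMED); _,v,_,l=cv2.minMaxLoc(r); print(n,k,'shift',(l[0]-x0,l[1]-y0),round(v,3))
```

```text
scene glue shift (0, 0) 0.968
scene bowl shift (0, 0) 0.985
scene hammer shift (0, 0) 0.951
side glue shift (0, 0) 0.999
side bowl shift (0, 0) 0.987
side hammer shift (0, 0) 0.942
```

The bystanders have not moved: the shift is zero in both cameras. I'm handing in.

```bash
python3 -c "
from cell import sign_off; print(sign_off())"
```

```text
the job is handed in; nothing more can be done
None
```

The job is handed in at about 103 s: all four panels and three sheets are stacked flat, the keeper is shut and the pin is fully home; the glue, bowl and hammer did not move. I viewed 17 pictures, over the limit of 14.

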